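# Turn the condiment row round for the guests

## Robot

A 6-joint arm with a two-finger parallel gripper is mounted at the origin on the work surface. World frame = base frame: x ahead of the robot, y to its left, z up, the work surface at z = 0. Lengths are in mm, angles in rad, forces in N, time in s.
With the tool pointing down it reaches from about 300 to 775 mm from the base axis. Payload 14.6 kg.
Tool frame: the origin (TCP) lies on the centre line of the jaws, within the pads' length; the fingertips stand 22 mm ahead of it and the grasp point (between the pads) lies 3 mm ahead of it (manip.tcp_to_tips is the distance from the TCP to the fingertips, in mm); z points along the fingers, y is the direction in which the jaws open and shut (so a half turn about z gives the same grasp; the last joint's range is limited). The gripper opens to 94 mm and grips with 3 to 60 N. Pads are 16 mm wide; open, the fingers measure 119 mm over their backs; the gripper's body (75 mm by 177 mm) begins 78 mm behind the grasp point.
Start: joints at [-1.195, 0.3, 1.521, -0, 1.321, -0.067], TCP at [235.651, -496.948, 190.446] pointing down, gripper open.
Joint ranges: [-3.03, 3.03], [-0.79, 2.21], [0.23, 2.52], [-1.04, 4.18], [0, 3.07], [-2.55, 2.55]. Speed limits (rad/s): [2.22, 2.22, 2.57, 3.14, 3.14, 3.14].

## Interface

Orientations are given as [roll, pitch, yaw] about the fixed x, y, z axes, in that order (R = Rz(yaw) Ry(pitch) Rx(roll)).
In Python, from cell import manip, vision, workorder gives the robot as it stands.
- The arm moves only by the tool carry_out, never from a script. Its argument "deltas" is a list of rows, each a list of 3 entries, a list of its own where there are three numbers: the shift along the tool's x, y, z in cm, then the turn about the tool's z in degrees, then the opening, from 0 (shut) to 1 (fully open). A call has 1 to 20 rows; each row shifts and turns the commanded pose from where the row before left it, along the tool's axes as they then stand; what a row does not reach is not made up. A row lasts 1/12 s, in which the tool goes at most 41.7 mm and 7.16 degrees, less where a joint would pass 70% of its speed; a pose out of reach is approached as far as the arm can. A call with a gripper value outside its range is refused whole. The fingers move at their own pace and stop on an object; "grip_force" is the grip in N (left out, the last holds). Time passes only in rows, so rows that do not move let the fingers close. It gives the time, the measured TCP pose, the force and the opening at its end, in the units of the state.
- manip.read_state(): the state, without advancing time (a new reading comes with each control period).
- vision.camera(name): name is "scene" or "top" or "wrist"; returns (picture, depth): 480x640x3 uint8, red, green, blue; 480x640 float32, mm along the optical axis (not along the pixel's ray), 0 where there is no reading.
- vision.calibration(name): a dict with "mtx" (3x3 intrinsics, pixels), "eye" and "orientation" of the camera in the world. Camera axes: x right, y down, z forward; pixel columns grow to the right and rows downward; lengths in mm; the calibration is good to about 2 mm. The wrist camera is an equidistant fisheye: a pixel r from the principal point sees the ray r / f radians off the axis. A picture is of the moment at which its call begins: read the wrist's pose just before it. calibration takes no time and is no camera call; for the wrist camera it gives the pose at the moment of the call.
- workorder.sign_off(): hands the job in, once; it reports no verdict.
The state is a dict: "clock": time; "joints": joint angles; "qd": joint speeds; "effort": joint torques, N m; "eef_pos": TCP position; "eef_rot": TCP orientation; "wrist_force": force on the tool from outside, world axes, zero at the start; "moment": the same for the moment, N m; "finger_gap": finger opening in mm.
Only numpy, scipy, OpenCV 4.12 (cv2) and the standard library are available. Lean on these libraries where they do the work, as an engineer would, in place of code of your own. Each camera call takes 0.05 s, during which the arm holds its last target.

## Task

Move the four condiment holders (steel shaker, squat tin, square wooden toothpick box, white salt pot) from their seats on the cook's dark tray into the wells of the empty pale serving rack, one per well and in reverse order, so that guests sitting opposite see the same row as the cook did: the one now leftmost as seen from the robot goes into the rightmost well, the next into the second from the right, and so on. Keep each one upright all the way, leave them all standing flat in their wells, and do not shift the matchbox lying between the two rows.

Things in the scene. Friction and masses are not known exactly. Their poses are not given: they have to be found in the camera images.
- shaker: stainless steel shaker: slim upright cylinder 36 mm across, 90 mm tall, straight up to 78 mm and then domed; about 130 g. Origin at the centre of its underside, z up. Stands upright; its yaw is of no importance
- tin: squat flat-topped aluminium tin, the shortest and widest: round, 48 mm across, 62 mm tall; about 150 g. Origin at the centre of its underside, z up. Stands upright; its yaw is of no importance
- pick_box: square wooden toothpick box, 38 x 38 mm, 74 mm tall, dark slot in its flat top; about 110 g. Origin at the centre of its underside, z up. x and y are square to its sides, which stand within 7 degrees of the seat's
- salt_pot: round white ceramic salt pot, 42 mm across, straight up to 66 mm, with a 13 mm ball knob on top, 84 mm tall in all; about 200 g. Origin at the centre of its underside, z up. Its yaw is of no importance
- seat_shaker: fixed square wooden seat in which the steel shaker starts, one of a straight row of four alike on a dark tray, in any order, 80 mm centre to centre; 76 mm square outside, 66 mm inside. Origin: centre of its underside, 6 mm over the counter; inner floor 4 mm and rim 18 mm above the origin. x points across the row away from the robot, y along the row to its left
- seat_tin: fixed square wooden seat in which the squat tin starts, one of a straight row of four alike on a dark tray, in any order, 80 mm centre to centre; 76 mm square outside, 66 mm inside. Origin: centre of its underside, 6 mm over the counter; inner floor 4 mm and rim 18 mm above the origin. x points across the row away from the robot, y along the row to its left
- seat_pick_box: fixed square wooden seat in which the square wooden box starts, one of a straight row of four alike on a dark tray, in any order, 80 mm centre to centre; 76 mm square outside, 66 mm inside. Origin: centre of its underside, 6 mm over the counter; inner floor 4 mm and rim 18 mm above the origin. x points across the row away from the robot, y along the row to its left
- seat_salt_pot: fixed square wooden seat in which the white salt pot starts, one of a straight row of four alike on a dark tray, in any order, 80 mm centre to centre; 76 mm square outside, 66 mm inside. Origin: centre of its underside, 6 mm over the counter; inner floor 4 mm and rim 18 mm above the origin. x points across the row away from the robot, y along the row to its left
- serving_rack: fixed pale wooden rack, empty at the start, 80 x 334 x 24 mm, nearer or farther than the tray. Origin: centre of its underside, on the counter; x points across it away from the robot, y along the row to the robot's left. Four wells in a row, centres at y = +120, +40, -40, -120 mm, x = 0, each 66 mm square, floor 10 mm over the counter. Both rows run left to right within 9 degrees
- match_box: loose plain white card matchbox with brown sides lying flat between the two rows, 36 x 54 x 16 mm, to be left where it is; origin at the centre of its underside

How it is judged (in metres and radians):
At the end, for the whole second after the job is handed in: Each holder stands in the well mirroring its starting seat (leftmost seat to rightmost well), centre within 16 mm of the well centre along and across the row, within 5 mm of the floor height, upright within 0.12 rad, at rest; the matchbox within 30 mm of its start (((y of any of seat_tin, seat_pick_box, seat_salt_pot in the frame of seat_shaker below -0.2 m and y of shaker in the frame of serving_rack between -0.136 and -0.104 m) or (y of any of seat_tin, seat_pick_box, seat_salt_pot in the frame of seat_shaker below -0.12 m and y of any of seat_tin, seat_pick_box, seat_salt_pot in the frame of seat_shaker above 0.04 m and y of shaker in the frame of serving_rack between -0.056 and -0.024 m) or (y of any of seat_tin, seat_pick_box, seat_salt_pot in the frame of seat_shaker above 0.12 m and y of any of seat_tin, seat_pick_box, seat_salt_pot in the frame of seat_shaker below -0.04 m and y of shaker in the frame of serving_rack between 0.024 and 0.056 m) or (y of any of seat_tin, seat_pick_box, seat_salt_pot in the frame of seat_shaker above 0.2 m and y of shaker in the frame of serving_rack between 0.104 and 0.136 m)) and x of shaker in the frame of serving_rack between -0.016 and 0.016 m and z of shaker in the frame of serving_rack between 0.005 and 0.015 m and angle between each of shaker, tin, pick_box, salt_pot's own z axis and vertical below 0.12 rad and linear speed of each of shaker, tin, pick_box, salt_pot below 0.02 m/s and angular speed of each of shaker, tin, pick_box, salt_pot below 0.3 rad/s and ((y of any of seat_shaker, seat_pick_box, seat_salt_pot in the frame of seat_tin below -0.2 m and y of tin in the frame of serving_rack between -0.136 and -0.104 m) or (y of any of seat_shaker, seat_pick_box, seat_salt_pot in the frame of seat_tin below -0.12 m and y of any of seat_shaker, seat_pick_box, seat_salt_pot in the frame of seat_tin above 0.04 m and y of tin in the frame of serving_rack between -0.056 and -0.024 m) or (y of any of seat_shaker, seat_pick_box, seat_salt_pot in the frame of seat_tin above 0.12 m and y of any of seat_shaker, seat_pick_box, seat_salt_pot in the frame of seat_tin below -0.04 m and y of tin in the frame of serving_rack between 0.024 and 0.056 m) or (y of any of seat_shaker, seat_pick_box, seat_salt_pot in the frame of seat_tin above 0.2 m and y of tin in the frame of serving_rack between 0.104 and 0.136 m)) and x of tin in the frame of serving_rack between -0.016 and 0.016 m and z of tin in the frame of serving_rack between 0.005 and 0.015 m and ((y of any of seat_shaker, seat_tin, seat_salt_pot in the frame of seat_pick_box below -0.2 m and y of pick_box in the frame of serving_rack between -0.136 and -0.104 m) or (y of any of seat_shaker, seat_tin, seat_salt_pot in the frame of seat_pick_box below -0.12 m and y of any of seat_shaker, seat_tin, seat_salt_pot in the frame of seat_pick_box above 0.04 m and y of pick_box in the frame of serving_rack between -0.056 and -0.024 m) or (y of any of seat_shaker, seat_tin, seat_salt_pot in the frame of seat_pick_box above 0.12 m and y of any of seat_shaker, seat_tin, seat_salt_pot in the frame of seat_pick_box below -0.04 m and y of pick_box in the frame of serving_rack between 0.024 and 0.056 m) or (y of any of seat_shaker, seat_tin, seat_salt_pot in the frame of seat_pick_box above 0.2 m and y of pick_box in the frame of serving_rack between 0.104 and 0.136 m)) and x of pick_box in the frame of serving_rack between -0.016 and 0.016 m and z of pick_box in the frame of serving_rack between 0.005 and 0.015 m and ((y of any of seat_shaker, seat_tin, seat_pick_box in the frame of seat_salt_pot below -0.2 m and y of salt_pot in the frame of serving_rack between -0.136 and -0.104 m) or (y of any of seat_shaker, seat_tin, seat_pick_box in the frame of seat_salt_pot below -0.12 m and y of any of seat_shaker, seat_tin, seat_pick_box in the frame of seat_salt_pot above 0.04 m and y of salt_pot in the frame of serving_rack between -0.056 and -0.024 m) or (y of any of seat_shaker, seat_tin, seat_pick_box in the frame of seat_salt_pot above 0.12 m and y of any of seat_shaker, seat_tin, seat_pick_box in the frame of seat_salt_pot below -0.04 m and y of salt_pot in the frame of serving_rack between 0.024 and 0.056 m) or (y of any of seat_shaker, seat_tin, seat_pick_box in the frame of seat_salt_pot above 0.2 m and y of salt_pot in the frame of serving_rack between 0.104 and 0.136 m)) and x of salt_pot in the frame of serving_rack between -0.016 and 0.016 m and z of salt_pot in the frame of serving_rack between 0.005 and 0.015 m and distance of match_box from where it was at the start of the episode below 0.03 m); the robot touches nothing.
It fails at once if the shaker was tipped over (more than 0.6 rad from upright) (angle between shaker's own z axis and vertical above 0.6 rad).
It fails at once if the tin was tipped over (more than 0.6 rad from upright) (angle between tin's own z axis and vertical above 0.6 rad).
It fails at once if the pick_box was tipped over (more than 0.6 rad from upright) (angle between pick_box's own z axis and vertical above 0.6 rad).
It fails at once if the salt_pot was tipped over (more than 0.6 rad from upright) (angle between salt_pot's own z axis and vertical above 0.6 rad).
It fails at once if the matchbox was shifted by more than 30 mm (distance of match_box from where it was at the start of the episode above 0.03 m).
It also fails if it takes over 99 s, if anything falls off the work surface, if the arm or the gripper's body presses on something with over 40 N, if the wrist force passes 120 N, or if a joint passes its speed limit or range.

## Working session

There is one attempt and no reset: what is moved stays moved. The work goes in short steps, Python scripts to look and compute and a tool call to move; the robot and the scene stay as the last step left them, time stands still between calls to the robot, and variables do not carry over. Pictures are saved under pics/ and viewed, and the job is handed in when it is done.

Besides the shell and the picture viewer there is one more tool, called after "Call:" as name([rows], argument=value, ...), one row to a line, values as JSON. carry_out: Moves the arm, as the interface text tells. Its arguments: {"type":"object","properties":{"deltas":{"type":"array","items":{"type":"array"}},"grip_force":{"type":"number"}},"required":["deltas"]}

```bash
ls; mkdir -p pics
python3 - <<'E'
from cell import manip, vision, workorder
import cv2, numpy as np
s=manip.read_state(); print({k:(np.round(v,3).tolist() if not isinstance(v,dict) else v) for k,v in s.items()})
for n in ("scene","top","wrist"):
    c=vision.calibration(n); print(n,{k:np.round(np.array(v),3).tolist() for k,v in c.items()})
for n in ("scene","top"):
    p,d=vision.camera(n); cv2.imwrite(f"pics/{n}0.png",p[:,:,::-1]); np.save(f"pics/{n}0.npy",d); np.save(f"pics/{n}0p.npy",p)
E
```

```text
pics
{'clock': 0.0, 'joints': [-1.195, 0.3, 1.522, 0.0, 1.321, -0.067], 'qd': [0.001, -0.0, -0.001, -0.003, -0.002, -0.002], 'effort': [-0.002, -53.181, -35.274, 0.071, 0.024, -0.0], 'eef_pos': [235.571, -496.703, 189.904], 'eef_rot': [-3.14, -0.0, 0.443], 'wrist_force': [0.348, 0.114, -0.188], 'moment': [-0.015, 0.025, -0.017], 'finger_gap': 93.879}
scene {'mtx': [[599.209, 0.0, 325.826], [0.0, 599.209, 243.919], [0.0, 0.0, 1.0]], 'eye': [837.547, -422.86, 832.562], 'orientation': [-2.582, 0.003, 0.576]}
top {'mtx': [[440.906, 0.0, 314.574], [0.0, 440.906, 233.466], [0.0, 0.0, 1.0]], 'eye': [445.817, -25.871, 693.901], 'orientation': [-2.957, -0.01, -1.597]}
wrist {'mtx': [[371.648, 0.0, 318.452], [0.0, 371.648, 234.347], [0.0, 0.0, 1.0]], 'eye': [299.191, -465.807, 384.172], 'orientation': [2.894, 0.002, -1.127]}
```

View pics/scene0.png

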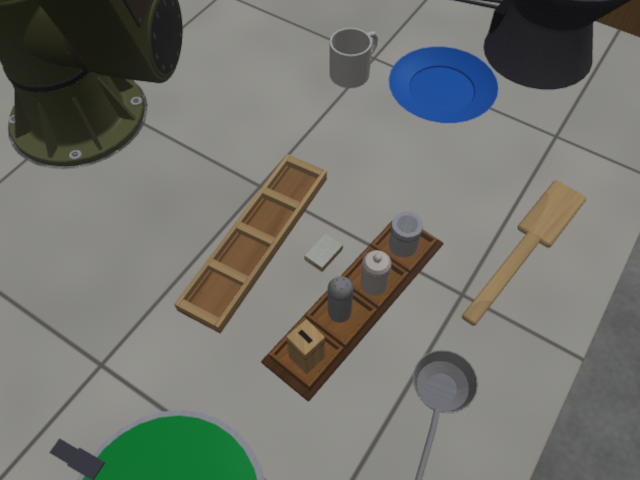

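View pics/top0.png

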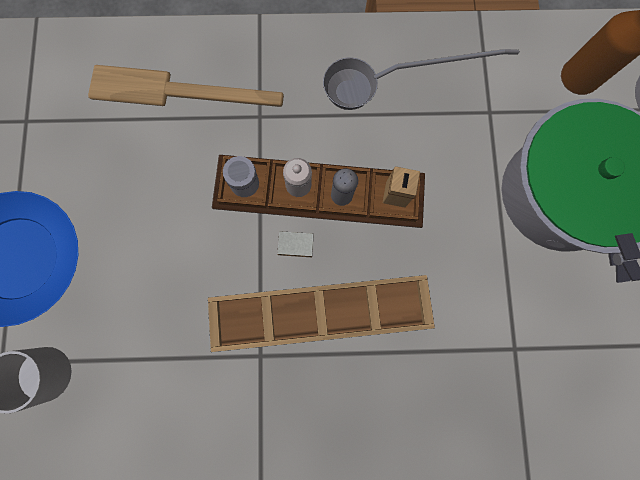

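The top view shows the tray, farther away, at rows 155–225. From the left it holds the tin (240,172), salt pot (297,173), shaker (345,182) and box (404,182). The rack is nearer at rows 278–350, and the matchbox is at (296,244). A tall green pot stands at the right (y<0). Next I'll measure with rays and depth.

```bash
cat > h.py <<'E'
from cell import manip, vision, workorder
import cv2, numpy as np
from scipy.spatial.transform import Rotation as Ro
def cal(n):
    c=vision.calibration(n); return np.array(c["mtx"]),np.array(c["eye"]),Ro.from_euler("xyz",c["orientation"]).as_matrix()
def cloud(n,d):
    K,e,R=cal(n); v,u=np.mgrid[0:480,0:640]
    P=np.stack([(u-K[0,2])/K[0,0]*d,(v-K[1,2])/K[1,1]*d,d],-1)
    W=P@R.T+e; W[d<=0]=np.nan; return W
def rays(n,px):
    K,e,R=cal(n); px=np.atleast_2d(px).astype(float)
    r=np.stack([(px[:,0]-K[0,2])/K[0,0],(px[:,1]-K[1,2])/K[1,1],np.ones(len(px))],-1)@R.T
    return e,r/np.linalg.norm(r,axis=1)[:,None]
def onplane(n,px,z):
    e,r=rays(n,px); return e+r*((z-e[2])/r[:,2])[:,None]
def project(n,X):
    K,e,R=cal(n); p=(np.atleast_2d(X)-e)@R; return p[:,:2]/p[:,2:]*K[0,0]+K[:2,2]
E
python3 - <<'E'
from h import *
np.set_printoptions(precision=1,suppress=True)
for n in ("top","scene"):
    W=cloud(n,np.load(f"pics/{n}0.npy")); 
    print(n,"counter z",np.nanmedian(W[...,2]))
    z=W[...,2]; ok=np.isfinite(z)
    m=ok&(W[...,0]>420)&(W[...,0]<650)&(W[...,1]>-220)&(W[...,1]<200)&(z>45)&(z<120)
    k,l,st,ce=cv2.connectedComponentsWithStats(m.astype(np.uint8))
    for i in range(1,k):
        if st[i,4]>80:
            p=W[l==i]; zt=np.percentile(p[:,2],97); t=p[p[:,2]>zt-6]
            print(st[i],"z",zt,"top mean",t.mean(0),"range",np.percentile(p,3,axis=0),np.percentile(p,97,axis=0))
    m=ok&(z>100); k,l,st,ce=cv2.connectedComponentsWithStats(m.astype(np.uint8))
    for i in range(1,k):
        if st[i,4]>300:
            p=W[l==i]; print("tall",st[i],p.min(0),p.max(0))
E
```

```text
top counter z 0.11278376140364799
[332 169  26  31 641] z 100.40951093731312 top mean [635.1 -80.6  97.7] range [618.6 -95.5  49.6] [647.6 -64.1 100.4]
[283 171  28  20 400] z 83.29031816802424 top mean [643.9 -11.4  80.8] range [634.4 -28.9  47.4] [649.6   6.1  83.3]
[386 170  34  32 841] z 85.55540552179632 top mean [ 632.2 -167.1   83.5] range [ 613.4 -184.8   48.8] [ 648.2 -146.2   85.6]
[224 176  31  16 353] z 73.78474102066232 top mean [643.5  74.4  71.8] range [635.3  54.6  46.1] [649.5  92.8  73.8]
tall [ 597   10   43   53 1772] [ 803.5 -516.8  100.1] [ 869.6 -463.7  159.1]
tall [  519    99   121   184 16295] [ 480.  -501.   100.1] [ 741.  -320.6  144.6]
scene counter z 1.631177820264611
[390 211  18  28 182] z 75.52429780377054 top mean [644.5  72.4  73. ] range [638.   52.7  47.2] [649.7  89.9  75.5]
[361 250  19  29 188] z 84.36578673285865 top mean [644.5 -14.8  81.6] range [637.3 -32.1  49.4] [649.5   0.5  84.4]
[327 276  26  36 597] z 101.89880244722168 top mean [638.  -84.   99.3] range [ 624.  -100.4   49.6] [649.3 -70.9 101.9]
[286 319  34  46 808] z 87.49063259967278 top mean [ 634.2 -170.5   85.1] range [ 617.2 -190.9   50.1] [ 649.2 -151.5   87.5]
tall [    0     0   182   109 15936] [-43.8 -77.8 100. ] [254.3 147.5 364.8]
tall [ 512    0  118   37 2798] [590.7 501.6 100. ] [783.6 636.4 217.6]
tall [   49   410   215    70 10267] [ 482.1 -465.5  108.9] [ 702.5 -323.2  135.3]
```

Run:
```python
from h import *
np.set_printoptions(precision=1,suppress=True)
for n in ("top","scene"):
    W=cloud(n,np.load(f"pics/{n}0.npy")); p=np.load(f"pics/{n}0p.npy"); z=W[...,2]
    hsv=cv2.cvtColor(p,cv2.COLOR_RGB2HSV)
    if n=="top":
        for q in [(318,285),(345,305),(285,210),(240,175),(404,175),(296,244)]: print(q,hsv[q[1],q[0]])
    wood=(hsv[...,1]>60)
    for name,lo,hi in (("rack",200,500),("tray",500,760)):
        m=wood&np.isfinite(z)&(z>-3)&(z<40)&(W[...,1]>-260)&(W[...,1]<220)&(W[...,0]>lo)&(W[...,0]<hi)
        m=m.astype(np.uint8)*255
        cs,_=cv2.findContours(m,cv2.RETR_EXTERNAL,cv2.CHAIN_APPROX_NONE); c=max(cs,key=cv2.contourArea)
        q=c[:,0,:]
        rimz=np.percentile(z[m>0],95); print(n,name,"z95",rimz, "zpcts",np.percentile(z[m>0],[5,50,80,90,98]))
        X=W[m>0]; 
        hz=24 if name=="rack" else 6
        X=onplane(n,q,hz)[:,:2].astype(np.float32)
        (cx,cy),(w,h),a=cv2.minAreaRect(X); print("  rect",cx,cy,w,h,a)
        # robust rim: depth points
        D=W[(m>0)&(abs(z-24)<4)][:,:2].astype(np.float32)
        (cx,cy),(w,h),a=cv2.minAreaRect(D); print("  depth rim rect",cx,cy,w,h,a,len(D))
```

```text
(318, 285) [120   2 145]
(345, 305) [ 13 122 113]
(285, 210) [ 12 132  62]
(240, 175) [123  23 121]
(404, 175) [14 75 44]
(296, 244) [ 53   6 164]
top rack z95 24.863264046160133 zpcts [ 8.1 10.7 23.4 24.3 25.4]
  rect 450.7396240234375 -41.00474548339844 79.5683364868164 332.7844543457031 4.392909049987793
  depth rim rect 450.7101135253906 -41.002410888671875 79.79019165039062 333.7403869628906 4.362848281860352 4156
top tray z95 24.792823851973296 zpcts [ 4.6 10.1 22.9 24.  25.7]
  rect 645.32275390625 -44.766937255859375 338.5284118652344 91.37479400634766 83.30442810058594
  depth rim rect 599.820556640625 -47.58270263671875 333.34979248046875 168.48974609375 83.12570190429688 2176
scene rack z95 26.356527499587052 zpcts [ 8.6 12.9 24.4 25.6 27.1]
  rect 456.5775146484375 -45.69709777832031 87.95051574707031 339.929931640625 4.442715167999268
  depth rim rect 452.41668701171875 -43.53627014160156 81.31149291992188 334.6586608886719 4.536550521850586 3296
scene tray z95 26.50376940196211 zpcts [ 5.5 12.1 24.1 25.5 27.8]
  rect 648.3170776367188 -47.51057434082031 338.56182861328125 91.00047302246094 83.3435287475586
  depth rim rect 598.875732421875 -50.26222229003906 333.8078918457031 172.69203186035156 83.31468200683594 2385
```

Run:
```python
from h import *
np.set_printoptions(precision=1,suppress=True)
seats={"tin":(660.8,73),"salt":(651.5,-6.4),"shaker":(642.1,-85.9),"box":(632.8,-165.3)}
C={}
for n in ("top","scene"):
    W=cloud(n,np.load(f"pics/{n}0.npy")); z=W[...,2]
    for o,s in seats.items():
        m=np.isfinite(z)&(z>38)&(np.hypot(W[...,0]-s[0],W[...,1]-s[1])<36)
        zt=np.percentile(z[m],98)
        band=6 if o in("tin","box") else (30 if o=="shaker" else 30)
        t=m&(z>zt-band)
        X=W[t][:,:2].astype(np.float32)
        r=cv2.minAreaRect(X); c=cv2.minEnclosingCircle(X)
        v,u=np.nonzero(m&(z>zt-6)); px=(u.mean(),v.mean()); C[n,o]=px
        print(n,o,"zt %.1f"%zt,"rect",np.round(r[0],1),np.round(r[1],1),round(r[2],1),"circ",np.round(c[0],1),round(c[1],1),"px",np.round(px,1))
for o in seats:
    e1,r1=rays("top",C["top",o]); e2,r2=rays("scene",C["scene",o]); r1=r1[0];r2=r2[0]
    A=np.stack([r1,-r2],1); t=np.linalg.lstsq(A,e2-e1,rcond=None)[0]; a=e1+t[0]*r1;b=e2+t[1]*r2
    print(o,"triangulated top",(a+b)/2,"gap",np.linalg.norm(a-b))
```

```text
top tin zt 74.2 rect [658.5  74.8] [46.2 47.2] 88.1 circ [658.5  74.8] 24.1 px [238.4 171.3]
top salt zt 92.7 rect [654.5 -11.7] [41.  41.6] 71.4 circ [654.7 -11.4] 21.3 px [296.6 168.3]
top shaker zt 100.6 rect [635.7 -80.4] [34.8 35.8] 87.2 circ [635.6 -81. ] 18.5 px [345.7 178.4]
top box zt 85.7 rect [ 634.5 -167.3] [38.1 39. ] 77.0 circ [ 634.7 -167.5] 25.6 px [404.6 180.9]
scene tin zt 75.8 rect [660.4  72.3] [47.8 46.6] 82.4 circ [659.9  72.3] 25.1 px [406.7 224. ]
scene salt zt 93.9 rect [656.9 -13.8] [42.2 41.2] 68.9 circ [656.1 -14.4] 22.1 px [376.6 257.4]
scene shaker zt 101.9 rect [638.6 -84.6] [36.7 32.7] 28.9 circ [637.7 -82.7] 18.7 px [340.1 284.5]
scene box zt 87.6 rect [ 636.6 -169.9] [37.7 39.3] 76.4 circ [ 636.7 -169.4] 25.6 px [304.6 336.7]
tin triangulated top [659.5  75.5  67.3] gap 0.06856709006498911
salt triangulated top [655.5 -11.4  85.9] gap 0.1486230565904407
shaker triangulated top [636.7 -81.   92.7] gap 0.03347804113206471
box triangulated top [ 635.3 -168.    78.7] gap 0.20279398250619168
```

Call:
carry_out([
  [[0,0,-2],0,1],
  [[0,0,-3],0,1],
  [[0,0,-3],0,1],
  [[2,-3,-3],5,1],
  [[2,-3,-1],6,1],
  [[2,-3,0],6,1],
  [[2,-3,0],6,1],
  [[2,-3,0],6,1],
  [[2,-3,0],6,1],
  [[2,-3,0],6,1],
])

```text
clock: 0.93
eef_pos: [340.9, -276.8, 307.3]
eef_rot: [3.141, -0.0, -0.276]
wrist_force: [0.2, -1.1, -0.1]
finger_gap: 94.3
```

Call:
carry_out([
  [[0,0,0],-7.1,1],
  [[0,0,0],-7.1,1],
  [[0,0,0],-7.1,1],
  [[0,0,0],-7.1,1],
  [[0,0,0],-7.1,1],
  [[0,0,0],-7.1,1],
  [[0,0,0],-7.1,1],
  [[0,0,0],-7.1,1],
  [[0,0,0],-7.1,1],
  [[0,0,0],-7.1,1],
  [[0,0,0],-7.1,1],
  [[0,0,0],-7.1,1],
  [[0,0,0],-7.1,1],
  [[1.5,3,0],0,1],
  [[2,3.5,0],0,1],
  [[2,3.5,0],0,1],
  [[2,3.5,0],0,1],
  [[1.5,3,0],0,1],
  [[0.5,1,0],0,1],
  [[0,0,0],0,1],
])

```text
clock: 2.6
eef_pos: [534.4, -224.8, 305.5]
eef_rot: [-3.139, -0.001, 1.343]
wrist_force: [-0.7, 0.6, 0.1]
finger_gap: 94.3
```

Run:
```python
from h import *
np.set_printoptions(precision=2,suppress=True)
s=manip.read_state(); print(s["clock"],s["eef_pos"],np.degrees(s["eef_rot"]),s["joints"])
K,e,R=cal("wrist"); p,d=vision.camera("wrist"); print(e,R)
np.savez("pics/wrist1.npz",p=p,d=d,e=e,R=R); cv2.imwrite("pics/wrist1.png",p[:,:,::-1])
```

```text
2.6 [ 534.37 -224.82  305.46] [-179.87   -0.04   76.96] [-0.46  0.31  1.24  0.    1.59 -0.23]
[ 550.05 -155.09  499.81] [[ 0.97 -0.22 -0.06]
 [-0.22 -0.94 -0.24]
 [-0.    0.24 -0.97]]
```

View pics/wrist1.png

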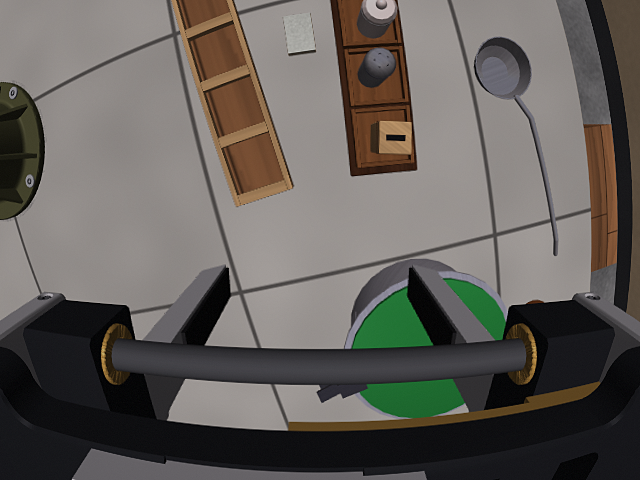

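The wrist view shows the box at (395,138) with its sides roughly square to the jaws. The shaker is at (380,65), the salt pot at (378,10) and the rack's right end at (265,195). I'll cross-check those positions with the fisheye rays.

```bash
cat >> h.py <<'E'
def fish(px,e,R):
    K,_,_=cal("wrist"); px=np.atleast_2d(px).astype(float)
    q=(px-K[:2,2])/K[0,0]; th=np.linalg.norm(q,axis=1); s=np.where(th>1e-9,np.sin(th)/th,1)
    return np.column_stack([q*s[:,None],np.cos(th)])@R.T
def fishplane(px,z,e,R):
    r=fish(px,e,R); return e+r*((z-e[2])/r[:,2])[:,None]
def tri(e1,r1,e2,r2):
    t=np.linalg.lstsq(np.stack([r1,-r2],1),e2-e1,rcond=None)[0]; a=e1+t[0]*r1;b=e2+t[1]*r2
    return (a+b)/2,np.linalg.norm(a-b)
E
python3 - <<'E'
from h import *
np.set_printoptions(precision=1,suppress=True)
f=np.load("pics/wrist1.npz"); p,d,e,R=f["p"],f["d"],f["e"],f["R"]
hsv=cv2.cvtColor(p,cv2.COLOR_RGB2HSV)
# box top: bright wood
r=hsv[110:165,370:420]; print(p[130,390],p[130,370],p[150,360])
m=(p[...,0].astype(int)>150)&(hsv[...,1]>50); m[:110]=0;m[165:]=0;m[:,:365]=0;m[:,425:]=0
m=m.astype(np.uint8); m=cv2.morphologyEx(m,cv2.MORPH_CLOSE,np.ones((9,9)))
cs,_=cv2.findContours(m,cv2.RETR_EXTERNAL,cv2.CHAIN_APPROX_NONE); c=max(cs,key=cv2.contourArea)[:,0,:]
X=fishplane(c,84,e,R)[:,:2].astype(np.float32); rc=cv2.minAreaRect(X); print("box",rc)
ctr=c.min(0)/2+c.max(0)/2; print(ctr)
for n,px in (("top",(404.6,180.9)),("scene",(304.6,336.7))):
    e1,r1=rays(n,px); print(n,tri(e1,r1[0],e,fish(ctr,e,R)[0]))
# rack mask
m=(hsv[...,1]>60)&(hsv[...,0]<25); m[:, :160]=0; m[:,300:]=0; m[215:]=0
cs,_=cv2.findContours(m.astype(np.uint8),cv2.RETR_EXTERNAL,cv2.CHAIN_APPROX_NONE); c=max(cs,key=cv2.contourArea)[:,0,:]
c=c[c[:,1]>5]; X=fishplane(c,24,e,R)[:,:2].astype(np.float32); rc=cv2.minAreaRect(X); print("rack part",rc); print(cv2.boxPoints(rc))
E
```

```text
[175 138  98] [86 55 34] [101  61  35]
box ((634.7864990234375, -166.51400756835938), (35.863319396972656, 36.554893493652344), 76.5859146118164)
[395. 137.]
top (array([ 634.6, -167. ,   82. ]), np.float64(0.6883134567459258))
scene (array([ 635.4, -167.4,   77.9]), np.float64(1.2412223302076375))
rack part ((452.9939880371094, -59.840667724609375), (81.80746459960938, 296.166748046875), 4.524013042449951)
[[ 400.5   84.6]
 [ 423.9 -210.7]
 [ 505.5 -204.2]
 [ 482.1   91. ]]
```

Call:
carry_out([
  [[1.5,1.5,1],0,1],
  [[2,2,1],0,1],
  [[2,2.5,1],0,1],
  [[1.5,1.5,2],0,1],
  [[0.9,1,3],0,1],
  [[0,0,3],0,1],
  [[0,0,3],0,1],
  [[0,0,1],0,1],
  [[0,0,0],0,1],
  [[0,0,0],0,1],
])

```text
clock: 3.48
eef_pos: [633.4, -169.2, 158.8]
eef_rot: [3.14, 0.0, 1.34]
wrist_force: [-0.7, 0.6, 0.3]
finger_gap: 93.6
```

Run:
```python
from h import *
np.set_printoptions(precision=2,suppress=True)
s=manip.read_state(); print(s["clock"],s["eef_pos"],np.degrees(s["eef_rot"]))
K,e,R=cal("wrist"); p,d=vision.camera("wrist")
np.savez("pics/wrist2.npz",p=p,d=d,e=e,R=R); cv2.imwrite("pics/wrist2.png",p[:,:,::-1])
```

```text
3.4833 [ 633.36 -169.16  158.82] [179.92   0.01  76.77]
```

View pics/wrist2.png

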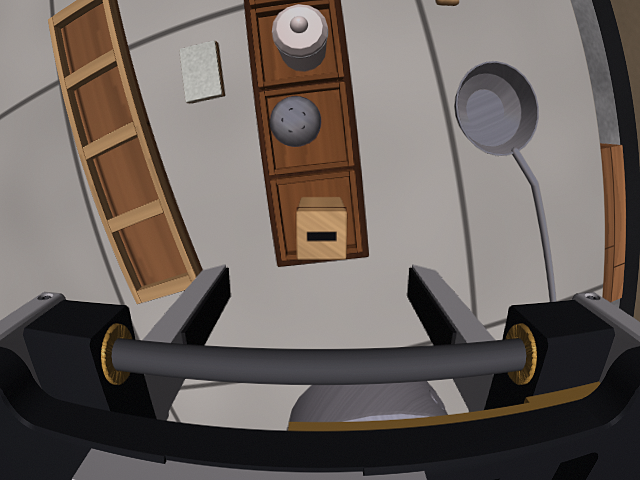

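The box top is at (322,232), midway between the fingertips (230 and 410). I'll descend and grip.

Call:
carry_out([
  [[0.2,0,2],0,1],
  [[0,0,2.5],0,1],
  [[0,0,2.5],0,1],
  [[0,0,2],0,1],
  [[0,0,1],0,1],
  [[0,0,0.5],0,1],
  [[0,0,0],0,1],
  [[0,0,0],0,0.3],
  [[0,0,0],0,0.3],
  [[0,0,0],0,0.3],
  [[0,0,0],0,0.3],
  [[0,0,0],0,0.3],
  [[0,0,0],0,0.3],
], grip_force=20)

```text
clock: 4.62
eef_pos: [634.0, -166.5, 52.4]
eef_rot: [3.141, 0.0, 1.341]
wrist_force: [0.2, 0.6, 0.0]
finger_gap: 57.4
```

Call:
carry_out([
  [[0,0,0],0,0.2],
  [[0,0,0],0,0.2],
  [[0,0,0],0,0.2],
  [[0,0,0],0,0.2],
  [[0,0,0],0,0.2],
  [[0,0,0],0,0.2],
  [[0,0,0],0,0.2],
], grip_force=20)

```text
clock: 5.2
eef_pos: [634.0, -166.4, 52.1]
eef_rot: [3.142, -0.0, 1.341]
wrist_force: [0.1, -0.2, 0.3]
finger_gap: 37.9
```

Call:
carry_out([
  [[0,0,-0.5],0,0.2],
  [[0,0,-1.5],0,0.2],
  [[0,0,-2.5],0,0.2],
  [[0,0,-2.5],0,0.2],
  [[0,0,-2.5],0,0.2],
  [[0,0,-2],0,0.2],
  [[0,0,-1.5],0,0.2],
  [[1.2,-1.5,0],0,0.2],
  [[2.4,-3,0],0,0.2],
  [[2.4,-3,0],0,0.2],
  [[2.4,-3,0],0,0.2],
  [[2.4,-3,0],0,0.2],
  [[2.4,-3,0],0,0.2],
  [[2.4,-3,0],0,0.2],
  [[2.4,-3,0],0,0.2],
  [[1.4,-1.7,0],-3,0.2],
  [[0,0,0],-5,0.2],
  [[0,0,0],-5,0.2],
  [[0,0,0],-4.5,0.2],
  [[0,0,0],0,0.2],
])

```text
clock: 6.87
eef_pos: [442.4, 77.7, 182.5]
eef_rot: [3.141, -0.0, 1.65]
wrist_force: [-1.2, -0.3, -1.0]
finger_gap: 38.0
```

Run:
```python
from h import *
np.set_printoptions(precision=2,suppress=True)
s=manip.read_state(); print(s["clock"],s["eef_pos"],np.degrees(s["eef_rot"]),s["finger_gap"],s["wrist_force"])
K,e,R=cal("wrist"); p,d=vision.camera("wrist")
np.savez("pics/wrist3.npz",p=p,d=d,e=e,R=R); cv2.imwrite("pics/wrist3.png",p[:,:,::-1])
```

```text
6.8667 [442.39  77.75 182.48] [179.98  -0.    94.56] 38.04994898629414 [-1.2  -0.32 -0.98]
```

View pics/wrist3.png

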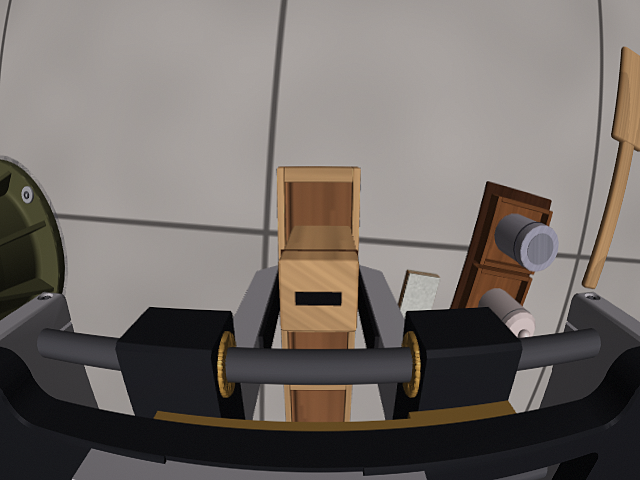

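The held box is at (318,290) and lines up with the rack, whose left end shows at row 167, columns 278–360. I'll check the rack's end from this view.

Run:
```python
from h import *
np.set_printoptions(precision=1,suppress=True)
f=np.load("pics/wrist3.npz"); e,R=f["e"],f["R"]
X=fishplane([(278,167),(360,167)],24,e,R); print(X, X.mean(0))
for c in ((451.5,-42.3),): 
    ya=np.array([-.0767,.997]); print(np.array(c)+167*ya)
```

```text
[[399.7 122.9  24. ]
 [477.4 129.2  24. ]] [438.5 126.1  24. ]
[438.7 124.2]
```

Call:
carry_out([
  [[0,0.0,1.5],0,0.2],
  [[0,0,2.5],0,0.2],
  [[0,0,2.5],0,0.2],
  [[0,0,2.5],0,0.2],
  [[0,0,2],0,0.2],
  [[0,0,1],0,0.2],
  [[0,0,0.5],0,0.2],
  [[0,0,0.3],0,0.2],
  [[0,0,0.1],0,0.2],
  [[0,0,0],0,0.2],
  [[0,0,0],0,0.2],
  [[0,0,0],0,0.2],
])

```text
clock: 7.92
eef_pos: [442.9, 77.7, 53.8]
eef_rot: [3.14, -0.0, 1.646]
wrist_force: [-0.3, 0.5, -1.3]
finger_gap: 37.9
```

Call:
carry_out([
  [[0,0,0.1],0,0.2],
  [[0,0,0.1],0,0.2],
  [[0,0,0],0,0.2],
])

```text
clock: 8.17
eef_pos: [443.2, 77.6, 51.7]
eef_rot: [3.14, 0.0, 1.646]
wrist_force: [1.1, 0.0, 4.8]
finger_gap: 38.0
```

Call:
carry_out([
  [[0,0,0],0,0.6],
  [[0,0,0],0,0.9],
  [[0,0,0],0,1],
  [[0,0,0],0,1],
  [[0,0,0],0,1],
  [[0,0,0],0,1],
  [[0,0,-0.5],0,1],
  [[0,0,-1.5],0,1],
  [[0,0,-3],0,1],
  [[0,0,-3.5],0,1],
  [[0,0,-3.5],0,1],
  [[0,0,-2],0,1],
  [[0,0,0],6,1],
  [[0,0,0],5,1],
  [[0,0,0],0,1],
])

```text
clock: 9.42
eef_pos: [442.6, 77.6, 191.8]
eef_rot: [3.141, -0.0, 1.45]
wrist_force: [0.5, 0.4, -0.3]
finger_gap: 93.9
```

```bash
cat > go.py <<'E'
from h import *
import sys
s=manip.read_state(); p=np.array(s["eef_pos"]); y=s["eef_rot"][2]
t=np.array([float(v) for v in sys.argv[1:3]]); d=t-p[:2]
print("clock",s["clock"],"pos",p.round(1),"yaw",np.degrees(y).round(2),"gap",round(s["finger_gap"],1))
print("dx cm",round((d[0]*np.cos(y)+d[1]*np.sin(y))/10,2),"dy cm",round((d[0]*np.sin(y)-d[1]*np.cos(y))/10,2))
E
python3 go.py 636.5 -81.5
python3 - <<'E'
from h import *
p,d=vision.camera("top"); cv2.imwrite("pics/top1.png",p[:,:,::-1])
E
```

```text
clock 9.4167 pos [442.6  77.6 191.8] yaw 83.09 gap 93.9
dx cm -13.46 dy cm 21.17
```

View pics/top1.png

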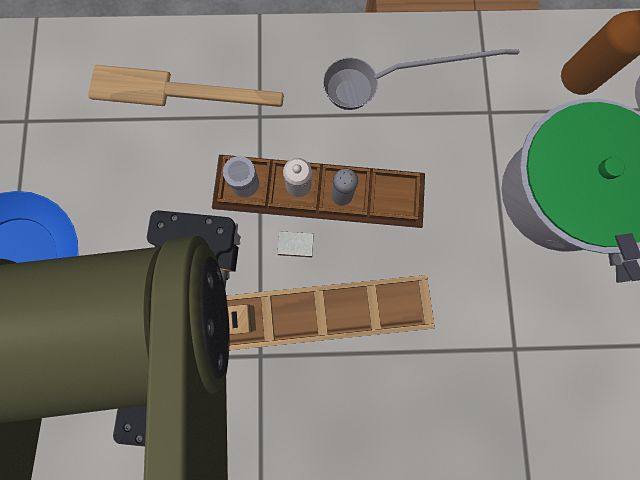

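The top view shows the box upright in the leftmost well at (238,320). The tray's right seat is empty and the matchbox is unmoved at (296,244). The shaker is next.

Call:
carry_out([
  [[-1,1.5,0],0,1],
  [[-2,3.1,0],0,1],
  [[-2,3.1,0],0,1],
  [[-2,3.1,0],0,1],
  [[-2,3.1,0],0,1],
  [[-2,3.1,0],0,1],
  [[-2,3.1,0],0,1],
  [[-0.5,1.1,0],0,1],
  [[0,0,1],0,1],
  [[0,0,0],0,1],
])

```text
clock: 10.3
eef_pos: [636.5, -81.1, 178.2]
eef_rot: [-3.138, -0.0, 1.456]
wrist_force: [-0.1, 0.5, -0.5]
finger_gap: 93.9
```

```bash
python3 go.py 636.5 -81.5
python3 - <<'E'
from h import *
K,e,R=cal("wrist"); p,d=vision.camera("wrist")
np.savez("pics/wrist4.npz",p=p,d=d,e=e,R=R); cv2.imwrite("pics/wrist4.png",p[:,:,::-1])
E
```

```text
clock 10.3 pos [636.5 -81.1 178.2] yaw 83.43 gap 93.9
dx cm -0.04 dy cm 0.0
```

View pics/wrist4.png

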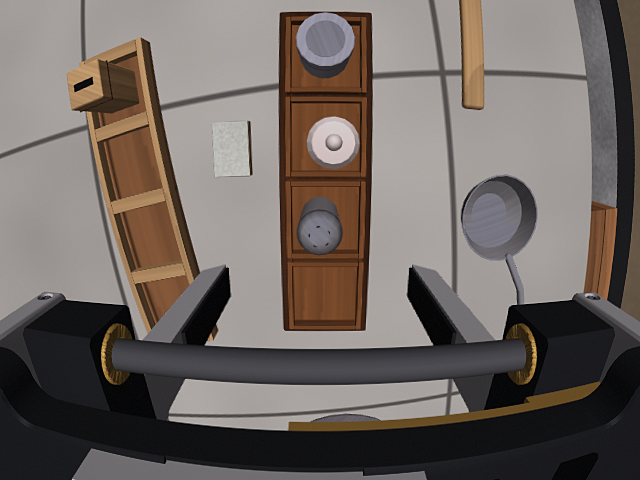

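The shaker top is at (321,232), centred between the fingers. The tin is at (325,40), the salt pot at (333,142), and the box stands in the rack at (85,85). I'll descend 11.8 cm.

Call:
carry_out([
  [[0,0,2],0,1],
  [[0,0,2.5],0,1],
  [[0,0,2.5],0,1],
  [[0,0,2.5],0,1],
  [[0,0,1.5],0,1],
  [[0,0,0.8],0,1],
  [[0,0,0],0,1],
  [[0,0,0],0,0.2],
  [[0,0,0],0,0.2],
  [[0,0,0],0,0.2],
  [[0,0,0],0,0.2],
  [[0,0,0],0,0.2],
  [[0,0,0],0,0.2],
  [[0,0,0],0,0.2],
  [[0,0,0],0,0.2],
  [[0,0,0],0,0.2],
  [[0,0,0],0,0.2],
  [[0,0,0],0,0.2],
  [[0,0,0],0,0.2],
  [[0,0,0],0,0.2],
], grip_force=20)

```text
clock: 12.02
eef_pos: [637.4, -81.1, 63.1]
eef_rot: [-3.141, 0.0, 1.454]
wrist_force: [0.8, 0.0, -0.2]
finger_gap: 35.3
```

```bash
python3 go.py 448.4 -1.8
```

```text
clock 12.0167 pos [637.4 -81.1  63.1] yaw 83.32 gap 35.3
dx cm 5.68 dy cm -19.69
```

Call:
carry_out([
  [[0,0,-0.5],0,0.2],
  [[0,0,-1.5],0,0.2],
  [[0,0,-2.5],0,0.2],
  [[0,0,-2.5],0,0.2],
  [[0,0,-2.5],0,0.2],
  [[0,0,-2],0,0.2],
  [[0,0,-1.5],0,0.2],
  [[0.5,-1.5,0],0,0.2],
  [[0.8,-2.8,0],0,0.2],
  [[0.8,-2.8,0],0,0.2],
  [[0.8,-2.8,0],0,0.2],
  [[0.8,-2.8,0],0,0.2],
  [[0.8,-2.8,0],0,0.2],
  [[0.8,-2.8,0],0,0.2],
  [[0.4,-1.4,0],0,0.2],
  [[0,0,0],-5.5,0.2],
  [[0,0,0],-5.5,0.2],
  [[0,0,0],0,0.2],
])

```text
clock: 13.52
eef_pos: [448.3, -1.5, 193.7]
eef_rot: [3.141, 0.0, 1.651]
wrist_force: [0.3, -0.8, -0.6]
finger_gap: 35.1
```

```bash
python3 go.py 448.4 -1.8
python3 - <<'E'
from h import *
K,e,R=cal("wrist"); p,d=vision.camera("wrist")
np.savez("pics/wrist5.npz",p=p,d=d,e=e,R=R); cv2.imwrite("pics/wrist5.png",p[:,:,::-1])
E
```

```text
clock 13.5167 pos [448.3  -1.5 193.7] yaw 94.6 gap 35.1
dx cm -0.03 dy cm 0.01
```

View pics/wrist5.png

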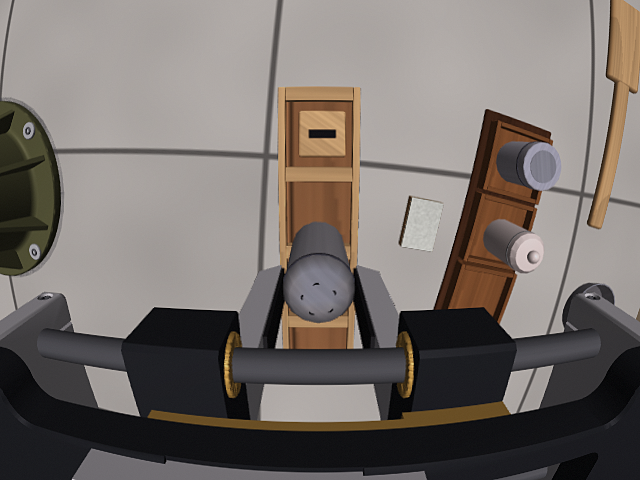

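The shaker is held upright at (318,285) over the second well, and the box sits in the first well at (322,133). I'll lower it.

Call:
carry_out([
  [[0,0.0,1.5],0,0.2],
  [[0,0,2.5],0,0.2],
  [[0,0,2.5],0,0.2],
  [[0,0,2.5],0,0.2],
  [[0,0,2],0,0.2],
  [[0,0,1],0,0.2],
  [[0,0,0.5],0,0.2],
  [[0,0,0.3],0,0.2],
  [[0,0,0.1],0,0.2],
  [[0,0,0.1],0,0.2],
  [[0,0,0],0,0.2],
])

```text
clock: 14.48
eef_pos: [448.8, -1.6, 63.7]
eef_rot: [3.14, 0.0, 1.646]
wrist_force: [-0.6, 0.3, -0.9]
finger_gap: 35.1
```

Call:
carry_out([
  [[0,0,0.1],0,0.2],
  [[0,0,0.05],0,0.2],
  [[0,0,0],0,0.2],
])

```text
clock: 14.73
eef_pos: [449.0, -1.7, 62.9]
eef_rot: [3.14, 0.0, 1.646]
wrist_force: [-3.4, 0.6, 12.4]
finger_gap: 35.3
```

Call:
carry_out([
  [[0,0,-0.05],0,0.5],
  [[0,0,0],0,0.9],
  [[0,0,0],0,1],
  [[0,0,0],0,1],
  [[0,0,0],0,1],
  [[0,0,0],0,1],
  [[0,0,-0.5],0,1],
  [[0,0,-1.5],0,1],
  [[0,0,-3],0,1],
  [[0,0,-3.5],0,1],
  [[0,0,-3],0,1],
  [[0,0,-2],0,1],
  [[0,0,0],6,1],
  [[0,0,0],5,1],
  [[0,0,0],0,1],
])

```text
clock: 15.98
eef_pos: [448.4, -1.6, 197.7]
eef_rot: [3.141, -0.0, 1.45]
wrist_force: [0.0, 0.3, 0.4]
finger_gap: 94.4
```

```bash
python3 go.py 655.7 -12.5
```

```text
clock 15.9833 pos [448.4  -1.6 197.7] yaw 83.09 gap 94.4
dx cm 1.41 dy cm 20.71
```

Call:
carry_out([
  [[0.1,1.5,0],0,1],
  [[0.2,3,0],0,1],
  [[0.2,3,0],0,1],
  [[0.2,3,0],0,1],
  [[0.2,3,0],0,1],
  [[0.2,3,0],0,1],
  [[0.2,3,0],0,1],
  [[0.1,1.2,0],0,1],
  [[0,0,2],0,1],
  [[0,0,0],0,1],
])

```text
clock: 16.82
eef_pos: [654.7, -11.7, 173.0]
eef_rot: [-3.136, 0.0, 1.457]
wrist_force: [-0.4, -0.0, -2.3]
finger_gap: 94.1
```

```bash
python3 go.py 655.7 -12.5
python3 - <<'E'
from h import *
K,e,R=cal("wrist"); p,d=vision.camera("wrist")
np.savez("pics/wrist6.npz",p=p,d=d,e=e,R=R); cv2.imwrite("pics/wrist6.png",p[:,:,::-1])
E
```

```text
clock 16.8167 pos [654.7 -11.7 173. ] yaw 83.49 gap 94.1
dx cm -0.07 dy cm 0.11
```

View pics/wrist6.png

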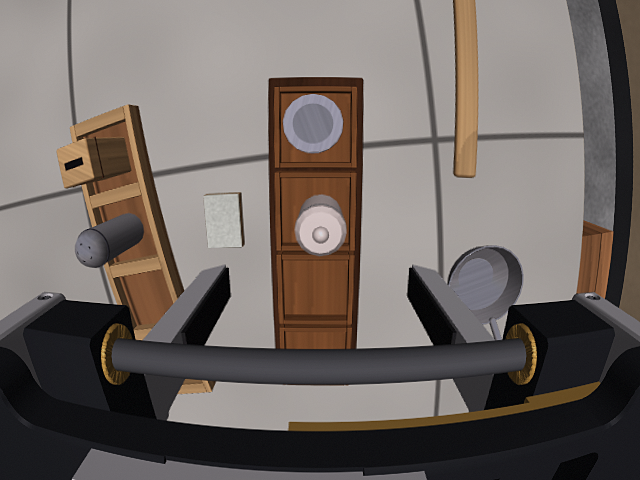

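The salt pot's knob is at (320,233), centred in the jaws. The shaker and box stand in the rack and the tin is at (313,122). I'll descend and grip.

Call:
carry_out([
  [[0,0,2],0,1],
  [[0,0,2.5],0,1],
  [[0,0,2.5],0,1],
  [[0,0,2.5],0,1],
  [[0,0,1.5],0,1],
  [[0,0,0.8],0,1],
  [[0,0,0],0,1],
  [[0,0,0],0,0.25],
  [[0,0,0],0,0.25],
  [[0,0,0],0,0.25],
  [[0,0,0],0,0.25],
  [[0,0,0],0,0.25],
  [[0,0,0],0,0.25],
  [[0,0,0],0,0.25],
  [[0,0,0],0,0.25],
  [[0,0,0],0,0.25],
  [[0,0,0],0,0.25],
  [[0,0,0],0,0.25],
  [[0,0,0],0,0.25],
], grip_force=25)

```text
clock: 18.45
eef_pos: [655.7, -11.8, 59.2]
eef_rot: [3.141, -0.0, 1.454]
wrist_force: [0.4, -0.1, -0.2]
finger_gap: 39.9
```

```bash
python3 go.py 454.6 -81.8
```

```text
clock 18.45 pos [655.7 -11.8  59.2] yaw 83.32 gap 39.9
dx cm -9.29 dy cm -19.16
```

Run:
```python
from h import *
np.set_printoptions(precision=1,suppress=True)
f=np.load("pics/wrist6.npz"); e,R=f["e"],f["R"]
print("knob",fishplane([(320,233)],92,e,R), "tin top",fishplane([(313,122)],72,e,R))
f=np.load("pics/wrist4.npz"); e4,R4=f["e"],f["R"]
print("shaker",fishplane([(321,232)],98,e4,R4))
for a,b,n in (((320,233),(333.5,142),"knob"),((313,122),(325,39),"tin")): print(n,"tri",tri(e,fish(a,e,R)[0],e4,fish(b,e4,R4)[0]))
print(manip.read_state()["finger_gap"])
K,e,R=cal("wrist"); p,d=vision.camera("wrist"); cv2.imwrite("pics/wrist7.png",p[:,:,::-1])
```

```text
knob [[655.   -8.7  92. ]] tin top [[659.   76.1  72. ]]
shaker [[637.9 -77.1  98. ]]
knob tri (array([654.9, -10.8,  83.7]), np.float64(0.28284596744686086))
tin tri (array([658.9,  76.4,  66.1]), np.float64(0.2391709497394401))
39.86678470130635
```

View pics/wrist7.png

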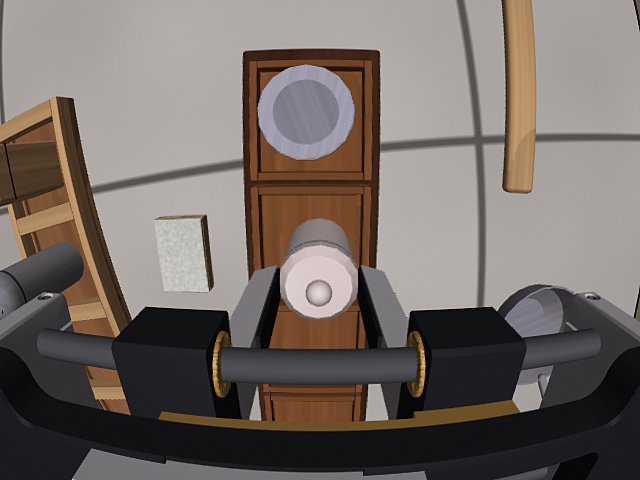

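Call:
carry_out([
  [[0,0,-0.5],0,0.25],
  [[0,0,-1.5],0,0.25],
  [[0,0,-2.5],0,0.25],
  [[0,0,-2.5],0,0.25],
  [[0,0,-2.5],0,0.25],
  [[0,0,-2],0,0.25],
  [[0,0,-1.5],0,0.25],
  [[-0.7,-1.5,0],0,0.25],
  [[-1.35,-2.8,0],0,0.25],
  [[-1.35,-2.8,0],0,0.25],
  [[-1.35,-2.8,0],0,0.25],
  [[-1.35,-2.8,0],0,0.25],
  [[-1.35,-2.8,0],0,0.25],
  [[-1.35,-2.8,0],0,0.25],
  [[-0.5,-0.9,0],0,0.25],
  [[0,0,0],-5.5,0.25],
  [[0,0,0],-5.5,0.25],
  [[0,0,0],0,0.25],
])

```text
clock: 20.0
eef_pos: [454.1, -81.8, 189.4]
eef_rot: [3.141, 0.0, 1.651]
wrist_force: [0.2, -0.1, -2.5]
finger_gap: 40.1
```

```bash
python3 go.py 454.6 -82
python3 - <<'E'
from h import *
K,e,R=cal("wrist"); p,d=vision.camera("wrist")
np.savez("pics/wrist8.npz",p=p,d=d,e=e,R=R); cv2.imwrite("pics/wrist8.png",p[:,:,::-1])
E
```

```text
clock 20.0 pos [454.1 -81.8 189.4] yaw 94.57 gap 40.1
dx cm -0.02 dy cm 0.05
```

View pics/wrist8.png

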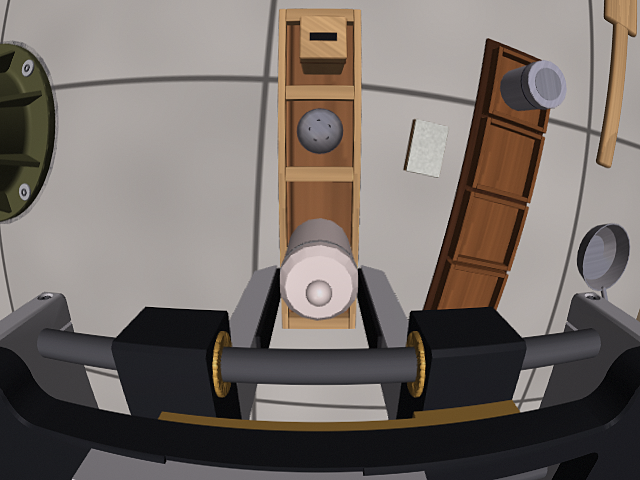

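The salt pot is held upright at (318,280). The shaker, at (320,130), and the box, at (323,37), stand centred in their wells. I'll lower the pot.

Call:
carry_out([
  [[0,0.0,1.5],0,0.25],
  [[0,0,2.5],0,0.25],
  [[0,0,2.5],0,0.25],
  [[0,0,2.5],0,0.25],
  [[0,0,2],0,0.25],
  [[0,0,1],0,0.25],
  [[0,0,0.5],0,0.25],
  [[0,0,0.3],0,0.25],
  [[0,0,0.1],0,0.25],
  [[0,0,0.1],0,0.25],
  [[0,0,0],0,0.25],
])

```text
clock: 20.97
eef_pos: [454.5, -81.9, 59.8]
eef_rot: [3.14, 0.0, 1.646]
wrist_force: [0.7, -0.1, -3.3]
finger_gap: 40.1
```

Call:
carry_out([
  [[0,0,0.1],0,0.25],
  [[0,0,0.05],0,0.25],
  [[0,0,0],0,0.25],
])

```text
clock: 21.22
eef_pos: [454.7, -82.0, 58.9]
eef_rot: [3.14, 0.001, 1.646]
wrist_force: [-2.9, 0.0, 10.4]
finger_gap: 40.2
```

Call:
carry_out([
  [[0,0,-0.05],0,0.5],
  [[0,0,0],0,0.9],
  [[0,0,0],0,1],
  [[0,0,0],0,1],
  [[0,0,0],0,1],
  [[0,0,0],0,1],
  [[0,0,-0.5],0,1],
  [[0,0,-1.5],0,1],
  [[0,0,-3],0,1],
  [[0,0,-3.5],0,1],
  [[0,0,-3],0,1],
  [[0,0,-2],0,1],
  [[0,0,0],6,1],
  [[0,0,0],5,1],
  [[0,0,0],0,1],
])

```text
clock: 22.47
eef_pos: [454.1, -81.8, 193.7]
eef_rot: [3.141, 0.0, 1.45]
wrist_force: [0.0, -0.5, -0.7]
finger_gap: 93.8
```

```bash
python3 go.py 659.2 75
```

```text
clock 22.4667 pos [454.1 -81.8 193.7] yaw 83.09 gap 93.8
dx cm 18.04 dy cm 18.47
```

Call:
carry_out([
  [[1.2,1.4,0],0,1],
  [[2.5,2.5,0],0,1],
  [[2.5,2.5,0],0,1],
  [[2.5,2.5,0],0,1],
  [[2.5,2.5,0],0,1],
  [[2.5,2.5,0],0,1],
  [[2.5,2.5,0],0,1],
  [[1.8,2.1,0],0,1],
  [[0,0,2],0,1],
  [[0,0,0],0,1],
])

```text
clock: 23.3
eef_pos: [658.0, 76.3, 168.8]
eef_rot: [-3.136, 0.001, 1.459]
wrist_force: [-0.2, 0.7, -1.2]
finger_gap: 93.9
```

```bash
python3 go.py 659.2 75
python3 - <<'E'
from h import *
K,e,R=cal("wrist"); p,d=vision.camera("wrist")
np.savez("pics/wrist9.npz",p=p,d=d,e=e,R=R); cv2.imwrite("pics/wrist9.png",p[:,:,::-1])
E
```

```text
clock 23.3 pos [658.   76.3 168.8] yaw 83.57 gap 93.9
dx cm -0.11 dy cm 0.14
```

View pics/wrist9.png

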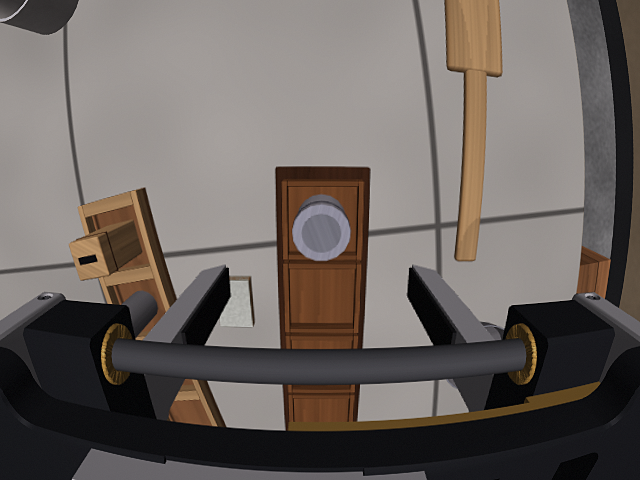

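The tin is at (321,232), centred in the jaws. I'll descend and grip.

Call:
carry_out([
  [[0,0,2],0,1],
  [[0,0,2.5],0,1],
  [[0,0,2.5],0,1],
  [[0,0,2.5],0,1],
  [[0,0,1.5],0,1],
  [[0,0,0.7],0,1],
  [[0,0,0],0,1],
  [[0,0,0],0,0.3],
  [[0,0,0],0,0.3],
  [[0,0,0],0,0.3],
  [[0,0,0],0,0.3],
  [[0,0,0],0,0.3],
  [[0,0,0],0,0.3],
  [[0,0,0],0,0.3],
  [[0,0,0],0,0.3],
  [[0,0,0],0,0.3],
  [[0,0,0],0,0.3],
], grip_force=25)

```text
clock: 24.77
eef_pos: [660.3, 75.7, 58.5]
eef_rot: [3.137, -0.001, 1.454]
wrist_force: [1.5, 0.6, 10.9]
finger_gap: 31.2
```

```bash
python3 go.py 460.7 -161.9
```

```text
clock 24.7667 pos [660.3  75.7  58.5] yaw 83.33 gap 31.2
dx cm -25.91 dy cm -17.07
```

The gap of 31 mm is too small for a 48 mm tin, and there is an upward force of 11 N. I'll look before doing anything else.

Run:
```python
from h import *
s=manip.read_state(); print(s["finger_gap"],s["wrist_force"],s["moment"],s["eef_pos"])
p,d=vision.camera("wrist"); cv2.imwrite("pics/wrist10.png",p[:,:,::-1])
p,d=vision.camera("scene"); cv2.imwrite("pics/scene2.png",cv2.resize(p[130:330,300:560,::-1],None,fx=3,fy=3))
```

```text
31.224517167391863 [ 1.48804069  0.59461962 10.93899889] [ 0.10146251 -0.19040175  0.00638284] [660.30587315  75.65377224  58.54326006]
```

View pics/wrist10.png

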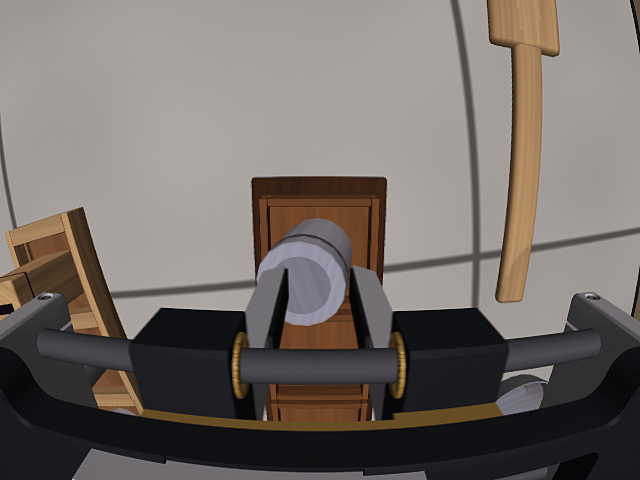

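View pics/scene2.png

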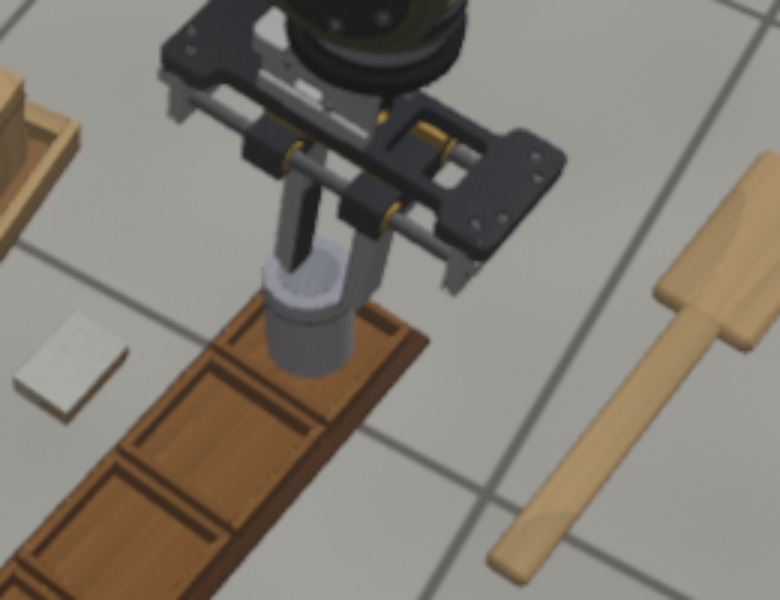

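Run:
```python
from h import *
np.set_printoptions(precision=1,suppress=True)
s=manip.read_state(); P=np.array(s["eef_pos"]); R=Ro.from_euler("xyz",s["eef_rot"]).as_matrix()
for sy in (-1,1):
  for z in (22,0,-20):
    X=P+R@np.array([0,sy*(15.6+6),z]); q=project("scene",X)[0]; print(sy,z,X,"crop px",(q-[300,130])*3)
p,d=vision.camera("scene"); W=cloud("scene",d); z=W[...,2]
v,u=130+275//3,300+320//3
print("tin inside W",W[v,u])
m=np.isfinite(z)&(z>55)&(z<90)&(np.hypot(W[...,0]-660,W[...,1]-75)<45)
hsv=cv2.cvtColor(p,cv2.COLOR_RGB2HSV)
sub=np.round(z[205:250,385:430:3]).astype(float)
for r in range(200,262,4): print(r,np.round(z[r,384:432:4]))
```

```text
-1 22 [638.8  78.2  36.3] crop px [281.8 293.5]
-1 0 [638.7  78.1  58.3] crop px [285.6 270.1]
-1 -20 [638.7  78.1  78.3] crop px [289.1 247.9]
1 22 [681.7  73.1  36.5] crop px [348.6 337.1]
1 0 [681.6  73.1  58.5] crop px [353.8 314.2]
1 -20 [681.6  73.1  78.5] crop px [358.7 292.5]
tin inside W [657.7  74.9  74.7]
200 [  2.   3.   1. 124. 128. 118.   3. 181. 185. 191. 192. 193.]
204 [  1.   1. 107. 115. 116. 104.  -4.   3. 178. 184. 189. 184.]
208 [  0.   0.  99. 103. 103.  91.  -1.  -1.   0. 140. 180. 133.]
212 [  2.  -1.  89.  96.  90.  74.  75.  77.   1. 133. 136. 120.]
216 [  3.  73.  80.  85.  81.  72.  77.  76. 116. 122. 120. 105.]
220 [  6.  71.  73.  73.  76.  75.  77.  77. 107. 111. 106.  -0.]
224 [  1.  71.  75.  75.  76.  78.  79.  78.  99. 103.  92.  -1.]
228 [ 9. 66. 72. 74. 75. 76. 76. 78. 87. 93.  1.  0.]
232 [26. 52. 65. 77. 75. 77. 77. 71. 82. 21. 24.  1.]
236 [15. 38. 56. 64. 65. 66. 63. 60. 49. 11. 18. 23.]
240 [ 9. 27. 43. 54. 55. 54. 55. 51. 40. 11. 11. 14.]
244 [10. 12. 34. 41. 45. 46. 46. 39. 30. 14.  7. 26.]
248 [10. 10. 25. 33. 35. 36. 33. 31. 11. 12. 11. 23.]
252 [24. 11.  9. 22. 27. 24. 25. 18. 10. 12. 24.  8.]
256 [25. 22. 26. 12. 11. 11. 12. 12. 11. 26. 11.  7.]
260 [24. 26. 19. 29. 10. 11. 11. 11. 25. 12.  7.  5.]
```

Run:
```python
from h import *
np.set_printoptions(precision=1,suppress=True)
s=manip.read_state(); print(s["clock"],s["finger_gap"],np.array(s["wrist_force"]),np.array(s["eef_pos"]),np.array(s["eef_rot"]))
p,d=vision.camera("scene"); W=cloud("scene",d); z=W[...,2]
hsv=cv2.cvtColor(p,cv2.COLOR_RGB2HSV)
m=np.isfinite(z)&(abs(z-76)<4)&(np.hypot(W[...,0]-657,W[...,1]-75)<45)
X=W[m][:,:2].astype(np.float32); print(cv2.minEnclosingCircle(X),cv2.minAreaRect(X)); print("plane z",np.polyfit(X[:,0],W[m][:,2],1),np.polyfit(X[:,1],W[m][:,2],1))
m=np.isfinite(z)&(z>28)&(z<60)&(np.hypot(W[...,0]-657,W[...,1]-75)<45)
for lo,hi in ((28,38),(38,48),(48,60)):
    q=W[m&(z>lo)&(z<hi)][:,:2]
    A=np.c_[2*q,np.ones(len(q))]; c=np.linalg.lstsq(A,(q**2).sum(1),rcond=None)[0]; print(lo,"circle",c[:2],np.sqrt(c[2]+c[0]**2+c[1]**2),len(q))
p,d=vision.camera("wrist"); cv2.imwrite("pics/wrist11.png",cv2.resize(p[200:400,220:420,::-1],None,fx=3,fy=3))
```

```text
24.9167 28.717139373545358 [ 0.7  0.  14.8] [660.2  75.7  58.4] [ 3.1 -0.   1.5]
((655.2222290039062, 71.8359603881836), 25.921606063842773) ((650.9229125976562, 71.4342269897461), (42.5405387878418, 46.92666244506836), 27.85881233215332)
plane z [ 0.1 15.6] [ 0.  74.9]
28 circle [654.1  80.7] 30.77322187430513 116
38 circle [656.6  72.9] 22.798688058371912 112
48 circle [654.9  73.6] 23.268239184042805 140
```

View pics/wrist11.png

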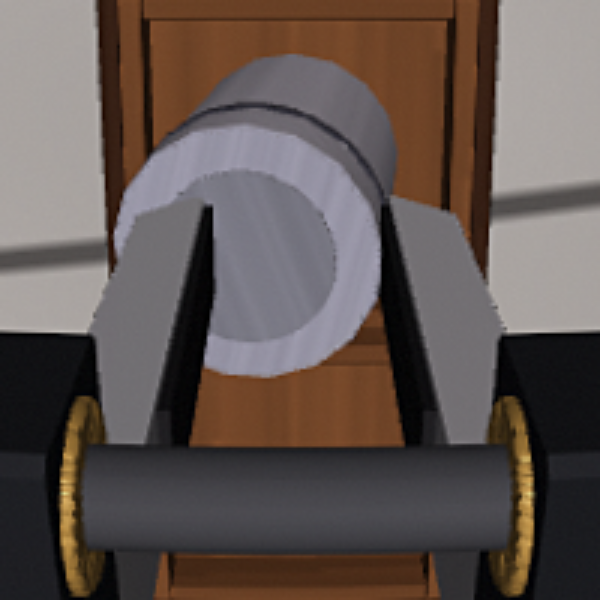

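Run:
```python
from h import *
np.set_printoptions(precision=0,suppress=True,linewidth=160)
s=manip.read_state(); print(s["clock"],s["finger_gap"],np.array(s["wrist_force"]))
K,e,R=cal("wrist"); p,d=vision.camera("wrist")
v,u=np.mgrid[0:480,0:640]; px=np.c_[u.ravel(),v.ravel()]
r=fish(px,e,R); 
ax=r@R[:,2]
W=(e+r*(d.ravel()/ax)[:,None]).reshape(480,640,3)
T=np.array(s["eef_pos"]); Rt=Ro.from_euler("xyz",s["eef_rot"]).as_matrix()
L=(W-T)@Rt
for row in range(262,310,5):
    print(row,"z",W[row,250:395:9,2])
print("tool y row 275",L[275,250:395:9,1]); print("tool x row 275",L[275,250:395:9,0])
p,d=vision.camera("scene"); W=cloud("scene",d)
for r in range(208,226,3): print(r,[tuple(W[r,c].astype(int)) for c in range(388,430,5)])
```

```text
25.0167 28.307038352957232 [ 1.  1. 13.]
262 z [  1.   6.  72.  72.  74.  75.  76.  76.  75.  76.  74.  46.  10. 253.  24.   0.  -0.]
267 z [ 0.  7. 71. 73. 76. 76. 74. 75. 76. 75. 76. 53. 77. 11. 24. -0. -1.]
272 z [-1. 71. 84. 83. 83. 74. 76. 76. 75. 76. 77. 80. 83. 84. 23. -1. -1.]
277 z [ 0. 70. 92. 91. 87. 74. 74. 76. 75. 77. 77. 87. 90. 91. 24.  0.  1.]
282 z [-0. 70. 98. 96. 92. 75. 75. 75. 76. 78. 77. 92. 97. 97.  6. -1.  1.]
287 z [  1. 104. 103. 103. 100.  74.  76.  75.  76.  78.  77.  93. 103. 103. 104.   1.   0.]
292 z [ -0. 110. 109. 109. 103.  74.  75.  76.  76.  77.  77.  92. 109. 108. 108.  -0.   1.]
297 z [ -0. 114. 115. 115. 104.  74.  75.  75.  76.  76.  75.  93. 114. 115. 115.   0.  -1.]
302 z [  0. 120. 120. 120. 104.  74.  75.  74.  75.  76.  78.  93. 116. 119. 119.   1.   1.]
307 z [ -0. 125. 124. 123. 106.  75.  74.  76.  77.  76.  76.  95. 253. 124. 125. 123.  -1.]
tool y row 275 [-51. -32. -25. -20. -16. -13.  -8.  -4.   1.   6.  10.  14.  18.  22.  37.  48.  55.]
tool x row 275 [-23.   4.  10.  10.   9.   5.   6.   6.   6.   6.   6.   9.  11.  10. -14. -23.
[... 1784 characters left out ...]
, np.int64(74)), (np.int64(653), np.int64(71), np.int64(78)), (np.int64(659), np.int64(78), np.int64(74)), (np.int64(666), np.int64(79), np.int64(78)), (np.int64(679), np.int64(62), np.int64(109)), (np.int64(685), np.int64(67), np.int64(108)), (np.int64(669), np.int64(146), np.int64(0))]
223 [(np.int64(635), np.int64(58), np.int64(72)), (np.int64(643), np.int64(60), np.int64(75)), (np.int64(649), np.int64(64), np.int64(76)), (np.int64(656), np.int64(67), np.int64(77)), (np.int64(662), np.int64(72), np.int64(75)), (np.int64(669), np.int64(74), np.int64(78)), (np.int64(680), np.int64(63), np.int64(102)), (np.int64(686), np.int64(68), np.int64(100)), (np.int64(672), np.int64(140), np.int64(0))]
```

Run:
```python
from h import *
np.set_printoptions(precision=0,suppress=True,linewidth=160)
print(manip.tcp_to_tips, [a for a in dir(manip) if a[0]!='_'])
for n,T in (("wrist9",168.8),("wrist6",173.0),("wrist8",189.4)):
    f=np.load(f"pics/{n}.npz"); d,e,R=f["d"],f["e"],f["R"]
    v,u=np.mgrid[0:480,0:640]; r=fish(np.c_[u.ravel(),v.ravel()],e,R)
    W=(e+r*(d.ravel()/(r@R[:,2]))[:,None]).reshape(480,640,3)
    for row in (264,267,270,275,290): print(n,row,W[row,205:235:3,2]-T,W[row,258:285:3,2]-T)
```

```text
22.0 ['Unreachable', 'read_state', 'tcp_to_tips']
wrist9 264 [-170. -170. -168. -168. -168. -169. -170. -169. -168. -169.] [-168. -169. -169. -167. -168.  194. -169. -162. -164.]
wrist9 267 [-170. -169.   19.   19.   20.   19.   18. -170. -168. -168.] [-169. -168. -169. -168. -168. -169. -169. -163. -163.]
wrist9 270 [  23.   23.   24.   23.   24.   24.   20.   19. -169. -169.] [-169. -169. -169. -170. -170. -169. -169. -163. -163.]
wrist9 275 [  32.   32.   32.   31.   31.   26.   28.   21. -166. -168.] [-170. -168. -170. -169. -169. -170. -169. -163. -163.]
wrist9 290 [  50.   49.   45.   44.   40.   36.   29.   22.   19. -153.] [-169. -169. -169. -169. -169. -168. -169. -163. -163.]
wrist6 264 [-172. -174. -172. -173. -172. -175. -173. -173. -174. -173.] [-175. -173. -173. -174. -173. -167. -167. -147. -158.]
wrist6 267 [-172. -173.   21.   21.   18.   19.   18. -174. -173. -173.] [-173. -172. -173. -174. -173. -167. -167. -150. -156.]
wrist6 270 [  24.   23.   23.   24.   24.   23.   21.   20. -171. -173.] [-174. -174. -174. -174. -173. -167. -168. -149. -154.]
wrist6 275 [  31.   32.   31.   32.   30.   27.   26.   21. -172. -172.] [-173. -173. -172. -173. -172. -168. -166. -149. -155.]
wrist6 290 [  50.   49.   46.   44.   39.   35.   29.   24.   19. -172.] [-174. -173. -172. -174. -175. -168. -166. -149. -151.]
wrist8 264 [-188. -190. -190. -190. -189. -190. -188. -191. -189. -190.] [-190. -190. -189. -188. -190. -190. -189. -190.   12.]
wrist8 267 [-190. -190. -188. -189. -191. -190.  194. -190. -188. -189.] [-190. -191. -189.   18.   20.  194.   19. -190.   17.]
wrist8 270 [-190. -190. -188. -189. -190. -190. -189. -189. -189. -189.] [23. 24. 23. 23. 23. 22. 18. 17. 19.]
wrist8 275 [-189. -190. -189. -190. -189. -189. -188. -189. -190. -188.] [30. 31. 30. 29. 30. 28. 26. 17. 19.]
wrist8 290 [-190. -189. -189. -189. -189. -190. -190. -189. -189. -188.] [48. 49. 49. 47. 44. 44. 34. 20. 20.]
```

Depth from both the wrist and scene cameras puts the fingertips about 18 mm *above* the reported TCP, not 22 mm below it as stated. So the left finger closed onto the tin's top, and the first three holders were gripped near their tops. I'll back off gently straight up, open the jaws and look again.

Call:
carry_out([
  [[0,0,-0.2],0,0.3],
  [[0,0,-0.3],0,0.3],
  [[0,0,-0.5],0,0.3],
  [[0,0,-1],0,0.3],
  [[0,0,-2],0,0.3],
  [[0,0,-3],0,0.3],
  [[0,0,-3],0,1],
  [[0,0,0],0,1],
  [[0,0,0],0,1],
  [[0,0,0],0,1],
  [[0,0,0],0,1],
  [[0,0,0],0,1],
  [[0,0,0],0,1],
  [[0,0,0],0,1],
  [[0,0,0],0,1],
  [[0,0,0],0,1],
  [[0,0,0],0,1],
])

```text
clock: 26.53
eef_pos: [658.7, 75.5, 156.0]
eef_rot: [-3.141, 0.0, 1.454]
wrist_force: [0.3, 0.2, 0.3]
finger_gap: 93.6
```

```bash
cat > wl.py <<'E'
from h import *
import sys
def wcloud(d,e,R):
    v,u=np.mgrid[0:480,0:640]; r=fish(np.c_[u.ravel(),v.ravel()],e,R)
    W=(e+r*(d.ravel()/(r@R[:,2]))[:,None]).reshape(480,640,3); W[d<=0]=np.nan; return W
E
python3 - <<'E'
from wl import *
np.set_printoptions(precision=1,suppress=True)
s=manip.read_state(); print(s["clock"],s["eef_pos"],s["eef_rot"],s["finger_gap"],s["wrist_force"])
K,e,R=cal("wrist"); p,d=vision.camera("wrist"); cv2.imwrite("pics/wrist12.png",p[:,:,::-1])
W=wcloud(d,e,R); z=W[...,2]
for n,W in (("wrist",W),("scene",cloud("scene",vision.camera("scene")[1]))):
    z=W[...,2]
    m=np.isfinite(z)&(abs(z-73)<7)&(np.hypot(W[...,0]-657,W[...,1]-75)<40)
    X=W[m][:,:2].astype(np.float32); A=np.c_[X,np.ones(len(X))]; print(n,cv2.minAreaRect(X),"plane",np.linalg.lstsq(A,W[m][:,2],rcond=None)[0],np.median(z[m]),len(X))
E
```

```text
26.5333 [658.7  75.5 156. ] [-3.1  0.   1.5] 93.58078303868338 [0.3 0.2 0.3]
wrist ((659.1354370117188, 75.4356689453125), (47.427947998046875, 46.7469596862793), 81.5373764038086) plane [ 0.  -0.  72.1] 72.18141743231683 2867
scene ((660.5857543945312, 72.57502746582031), (46.512046813964844, 47.29833984375), 55.21806335449219) plane [-0.   0.  74.7] 72.83958201380449 692
```

View pics/wrist12.png

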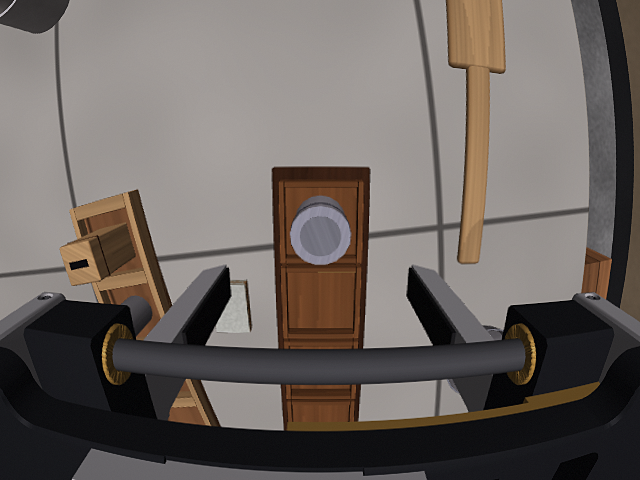

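The tin stands level and unharmed: its top is at z=72 and its centre at (659.1,75.4), right under the tool. I'll descend part-way first and re-measure the tip height before going lower.

Call:
carry_out([
  [[0,0,2],0,1],
  [[0,0,2.5],0,1],
  [[0,0,2.5],0,1],
  [[0,0,2],0,1],
  [[0,0,1],0,1],
  [[0,0,0.5],0,1],
  [[0,0,0],0,1],
  [[0,0,0],0,1],
])

```text
clock: 27.3
eef_pos: [659.3, 75.5, 52.3]
eef_rot: [3.14, -0.0, 1.454]
wrist_force: [0.7, -0.1, 0.2]
finger_gap: 93.5
```

Run:
```python
from wl import *
np.set_printoptions(precision=1,suppress=True,linewidth=150)
s=manip.read_state(); T=np.array(s["eef_pos"]); Rt=Ro.from_euler("xyz",s["eef_rot"]).as_matrix(); print(s["clock"],T,s["wrist_force"])
p,d=vision.camera("scene"); W=cloud("scene",d); L=(W-T)@Rt
cv2.imwrite("pics/scene3.png",cv2.resize(p[130:330,300:560,::-1],None,fx=3,fy=3))
z=W[...,2]
for sgn in (-1,1):
    m=np.isfinite(z)&(abs(L[...,0])<11)&(sgn*L[...,1]>44)&(sgn*L[...,1]<64)&(z>30)&(z<130)
    print(sgn,m.sum(),np.percentile(z[m],[0,1,5,50]) if m.any() else "")
```

```text
27.3 [659.3  75.5  52.3] [ 0.7 -0.1  0.2]
-1 258 [ 66.6  68.5  72.3 101.9]
1 173 [ 70.2  74.7  78.8 102.5]
```

View pics/scene3.png

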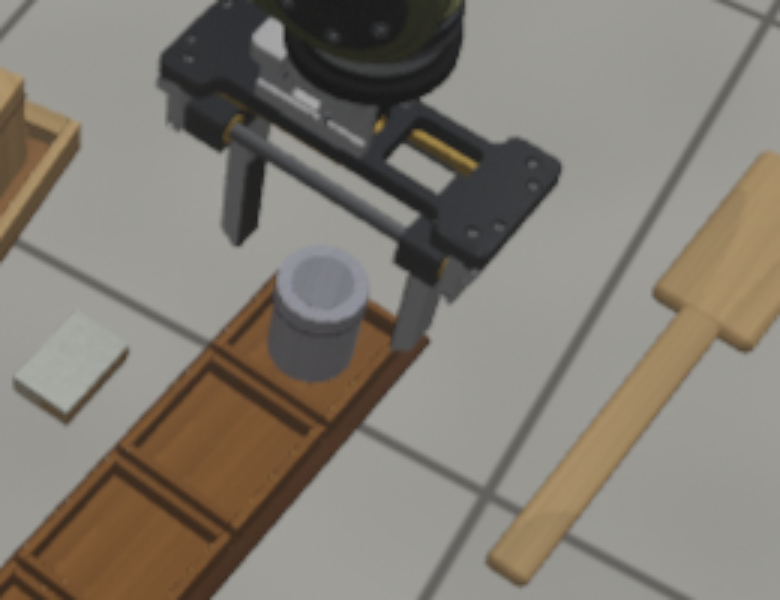

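Run:
```python
from wl import *
np.set_printoptions(precision=0,suppress=True,linewidth=150)
f=np.load("pics/wrist9.npz"); W=wcloud(f["d"],f["e"],f["R"])
T=np.array([658,76.3,168.8]); Rt=Ro.from_euler("xyz",[-3.136,0.001,1.459]).as_matrix(); L=(W-T)@Rt
for r in range(335,440,8): print(r,L[r,320],L[r,130],L[r,60])
p,d=vision.camera("scene"); s=manip.read_state(); T=np.array(s["eef_pos"]); Rt=Ro.from_euler("xyz",s["eef_rot"]).as_matrix()
W=cloud("scene",d); L=(W-T)@Rt; z=-L[...,2]
m=np.isfinite(z)&(abs(L[...,0])<45)&(abs(L[...,1])<95)&(z>30)&(z<140)
for lo in range(-95,95,10):
    q=m&(L[...,1]>lo)&(L[...,1]<lo+10); print(lo, q.sum(), np.percentile(z[q],2) if q.any() else None)
```

```text
335 [-122.    1.  145.] [  26.  -49. -120.] [  34.  -58. -136.]
343 [-140.    1.  159.] [  28.  -45. -126.] [  32.  -58. -136.]
351 [  29.   -0. -127.] [  28.  -44. -129.] [  30.  -58. -137.]
359 [  28.   -0. -128.] [  27.  -43. -131.] [  28.  -60. -136.]
367 [  27.   -0. -130.] [  24.  -44. -130.] [  26.  -60. -137.]
375 [  26.   -0. -131.] [  16.  -50. -123.] [  24.  -60. -137.]
383 [  23.   -0. -131.] [  14.  -49. -124.] [  20.  -63. -136.]
391 [-197.    1.  145.] [  13.  -49. -125.] [  18.  -63. -137.]
399 [-221.    1.  160.] [  11.  -49. -127.] [  15.  -65. -136.]
407 [nan nan nan] [   9.  -49. -128.] [  23.  -54. -147.]
415 [-248.    1.  160.] [  24.  -36. -146.] [  24.  -52. -150.]
423 [  20.   -1. -140.] [  23.  -36. -147.] [  24.  -50. -152.]
431 [  24.   -1. -145.] [  23.  -36. -149.] [  23.  -49. -154.]
439 [  23.   -1. -147.] [  24.  -34. -152.] [nan nan nan]
-95 0 None
-85 37 116.80531508854021
-75 76 115.77748777152108
-65 160 37.588504800520894
-55 475 32.363460155199604
-45 43 114.85747473665204
-35 42 125.68608767838313
-25 44 125.62682579580641
-15 38 125.66439907066813
-5 47 126.30400085113938
5 42 124.53755497970383
15 53 125.37327447820289
25 65 125.40556143455993
35 63 124.8055809684845
45 222 31.552641251395514
55 242 32.459639364852144
65 77 117.70382209782039
75 76 115.53831552713069
85 7 136.37205786084309
```

Both cameras agree that the whole gripper sits about 40 mm higher than stated: tips at TCP+17, body from TCP+115. I'll go down 3.4 cm, which puts the tips at about z=36, above the 24 mm rims. Then I'll grip.

Call:
carry_out([
  [[0,0,1],0,1],
  [[0,0,1.2],0,1],
  [[0,0,0.8],0,1],
  [[0,0,0.4],0,1],
  [[0,0,0],0,1],
  [[0,0,0],0,0.4],
  [[0,0,0],0,0.4],
  [[0,0,0],0,0.4],
  [[0,0,0],0,0.4],
  [[0,0,0],0,0.4],
  [[0,0,0],0,0.4],
  [[0,0,0],0,0.4],
  [[0,0,0],0,0.4],
  [[0,0,0],0,0.4],
  [[0,0,0],0,0.4],
], grip_force=25)

```text
clock: 28.65
eef_pos: [658.9, 75.5, 17.2]
eef_rot: [3.141, -0.0, 1.454]
wrist_force: [0.7, 0.3, 2.1]
finger_gap: 46.7
```

```bash
python3 go.py 460.7 -161.9
```

```text
clock 28.65 pos [658.9  75.5  17.2] yaw 83.32 gap 46.7
dx cm -25.88 dy cm -16.92
```

Call:
carry_out([
  [[0,0,-0.5],0,0.4],
  [[0,0,-1.5],0,0.4],
  [[0,0,-2.5],0,0.4],
  [[0,0,-2.5],0,0.4],
  [[0,0,-2.5],0,0.4],
  [[0,0,-2],0,0.4],
  [[0,0,-1.5],0,0.4],
  [[-1.5,-1,0],0,0.4],
  [[-2.9,-1.9,0],0,0.4],
  [[-2.9,-1.9,0],0,0.4],
  [[-2.9,-1.9,0],0,0.4],
  [[-2.9,-1.9,0],0,0.4],
  [[-2.9,-1.9,0],0,0.4],
  [[-2.9,-1.9,0],0,0.4],
  [[-2.9,-1.9,0],0,0.4],
  [[-2.9,-1.9,0],0,0.4],
  [[-1.2,-0.7,0],-3,0.4],
  [[0,0,0],-4,0.4],
  [[0,0,0],-4,0.4],
  [[0,0,0],0,0.4],
])

```text
clock: 30.32
eef_pos: [460.5, -162.4, 147.4]
eef_rot: [3.141, 0.0, 1.649]
wrist_force: [0.6, -0.0, -1.1]
finger_gap: 46.6
```

```bash
python3 go.py 460.7 -161.9
python3 - <<'E'
from h import *
K,e,R=cal("wrist"); p,d=vision.camera("wrist")
np.savez("pics/wrist13.npz",p=p,d=d,e=e,R=R); cv2.imwrite("pics/wrist13.png",p[:,:,::-1])
E
```

```text
clock 30.3167 pos [ 460.5 -162.4  147.4] yaw 94.47 gap 46.6
dx cm 0.05 dy cm 0.02
```

View pics/wrist13.png

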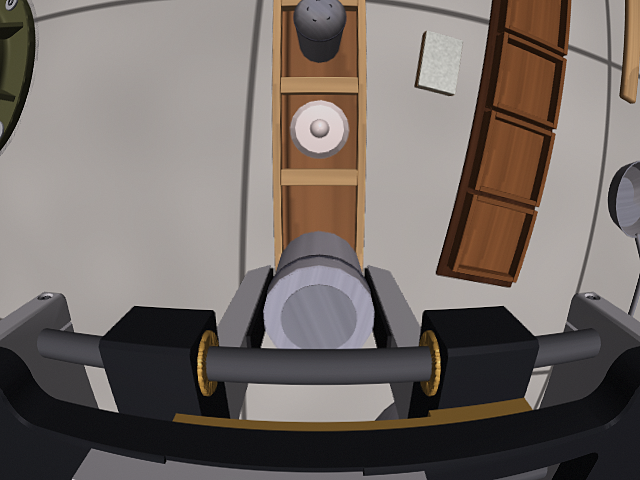

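The tin is held level at (320,310) over the rightmost well. The salt pot at (320,128) and shaker at (320,25) are centred in theirs. I'll lower the tin.

Call:
carry_out([
  [[0,0.0,1.5],0,0.4],
  [[0,0,2.5],0,0.4],
  [[0,0,2.5],0,0.4],
  [[0,0,2.5],0,0.4],
  [[0,0,2],0,0.4],
  [[0,0,1],0,0.4],
  [[0,0,0.5],0,0.4],
  [[0,0,0.3],0,0.4],
  [[0,0,0.1],0,0.4],
  [[0,0,0],0,0.4],
  [[0,0,0],0,0.4],
])

```text
clock: 31.28
eef_pos: [461.3, -162.3, 19.0]
eef_rot: [3.14, 0.001, 1.646]
wrist_force: [0.5, -0.2, -1.7]
finger_gap: 46.8
```

Call:
carry_out([
  [[0,0,0.1],0,0.4],
  [[0,0,0.1],0,0.4],
  [[0,0,0],0,0.4],
])

```text
clock: 31.53
eef_pos: [461.2, -162.3, 17.1]
eef_rot: [3.141, 0.001, 1.646]
wrist_force: [-3.3, 1.1, 10.6]
finger_gap: 46.8
```

Contact at 10.6 N. I'll release, rise, and move aside so the cameras can see the rack.

Call:
carry_out([
  [[0,0,-0.05],0,0.6],
  [[0,0,0],0,0.9],
  [[0,0,0],0,1],
  [[0,0,0],0,1],
  [[0,0,0],0,1],
  [[0,0,0],0,1],
  [[0,0,-0.5],0,1],
  [[0,0,-1.5],0,1],
  [[0,0,-3],0,1],
  [[0,0,-3.5],0,1],
  [[0,0,-3.5],0,1],
  [[0,0,-3.5],0,1],
  [[0,0,-3],0,1],
  [[-2,-1,0],0,1],
  [[-3,-1.5,0],0,1],
  [[-3,-1.5,0],0,1],
  [[-3,-1.5,0],0,1],
  [[-3,-1.5,0],0,1],
  [[-2,-1,0],0,1],
  [[0,0,0],0,1],
])

```text
clock: 33.2
eef_pos: [391.4, -330.7, 201.8]
eef_rot: [-3.141, 0.0, 1.643]
wrist_force: [0.1, 0.8, 0.4]
finger_gap: 94.0
```

Run:
```python
from wl import *
np.set_printoptions(precision=1,suppress=True)
s=manip.read_state(); print(s["clock"],np.array(s["eef_pos"]),s["wrist_force"])
c=np.array([451.5,-42.3]); a=np.radians(4.45); xa=np.array([np.cos(a),np.sin(a)]); ya=np.array([-np.sin(a),np.cos(a)])
wells={"box":120,"shaker":40,"salt":-40,"tin":-120}
for n in ("top","scene"):
    p,d=vision.camera(n); cv2.imwrite(f"pics/{n}9.png",p[:,:,::-1]); W=cloud(n,d); z=W[...,2]
    hsv=cv2.cvtColor(p,cv2.COLOR_RGB2HSV)
    m=(hsv[...,1]>60)&np.isfinite(z)&(abs(z-24.5)<4)&(W[...,1]>-260)&(W[...,1]<180)&(W[...,0]>390)&(W[...,0]<510)
    k,l,st,_=cv2.connectedComponentsWithStats(m.astype(np.uint8),connectivity=8); l0=1+np.argmax(st[1:,4])
    rc=cv2.minAreaRect(W[l==l0][:,:2].astype(np.float32)); print(n,"rack",rc)
    cc=c
    c0={"top":np.array([450.7,-41.0]),"scene":np.array([452.4,-43.5])}[n]
    for o,y in wells.items():
        w=c0+y*ya
        m=np.isfinite(z)&(z>40)&(z<125)&(np.hypot(W[...,0]-w[0],W[...,1]-w[1])<40)
        if m.sum()<20: print(n,o,"hidden");continue
        zt=np.percentile(z[m],98); b=6 if o in("tin","box") else 30
        t=m&(z>zt-b); r=cv2.minAreaRect(W[t][:,:2].astype(np.float32)); q=np.array(r[0])-w
        print(n,o,"zt %.1f"%zt,"off x %.1f y %.1f"%(q@xa,q@ya),np.round(r[1],1))
    m=np.isfinite(z)&(z>10)&(z<24)&(abs(W[...,0]-555)<45)&(abs(W[...,1]-10)<60)&(hsv[...,1]<50)
    print(n,"match",W[m].mean(0)); 
    W0=cloud(n,np.load(f"pics/{n}0.npy")); z0=W0[...,2]; h0=cv2.cvtColor(np.load(f"pics/{n}0p.npy"),cv2.COLOR_RGB2HSV)
    m=np.isfinite(z0)&(z0>10)&(z0<24)&(abs(W0[...,0]-555)<45)&(abs(W0[...,1]-10)<60)&(h0[...,1]<50); print("  start",W0[m].mean(0))
```

```text
33.2 [ 391.4 -330.7  201.8] [0.1 0.8 0.4]
top rack ((450.7774658203125, -41.20782470703125), (79.76133728027344, 333.6319885253906), 4.372509956359863)
top box zt 86.0 off x 2.6 y -1.6 [37.8 38.6]
top shaker zt 100.8 off x 0.3 y -0.1 [35.4 34.7]
top salt zt 92.7 off x 0.0 y -0.2 [40.9 41.2]
top tin zt 74.0 off x 0.1 y -1.8 [46.6 47.2]
top match [557.7  -5.1  15.7]
  start [557.8  -5.1  15.8]
scene rack ((452.9570007324219, -44.06341552734375), (80.56944274902344, 333.4776611328125), 4.403700351715088)
scene box zt 87.2 off x 2.5 y -1.8 [38.2 41.3]
scene shaker zt 101.7 off x 1.4 y -1.1 [35.3 33.4]
scene salt zt 94.0 off x 0.8 y -1.9 [41.5 39.2]
scene tin zt 75.8 off x -0.2 y -1.3 [46.6 48.7]
scene match [560.   -8.4  16.8]
  start [560.   -8.4  16.7]
```

View pics/top9.png

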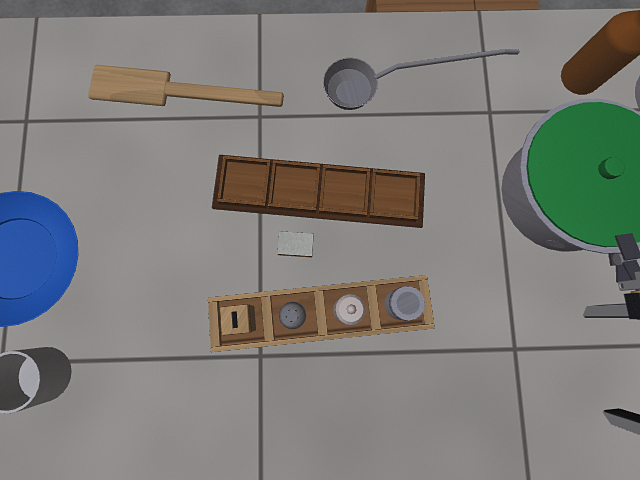

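View pics/scene9.png

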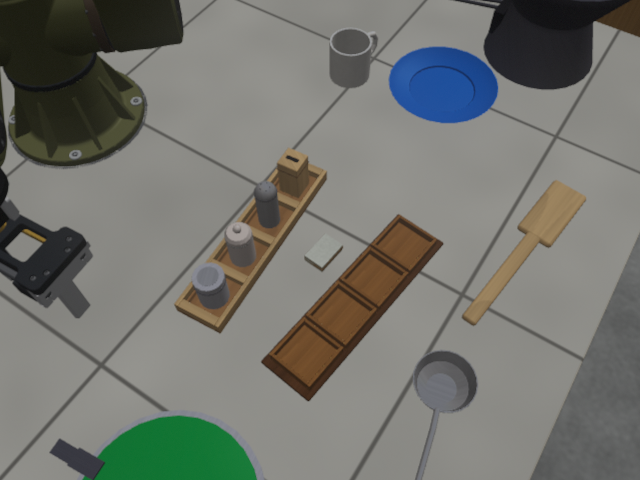

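In the top view the rack, from the left, holds the box (236,320), shaker (292,315), salt pot (350,309) and tin (406,304). All are upright and within 3 mm of their well centres. The matchbox at (296,244) is unmoved and the arm is clear, so I'm handing in.

```bash
python3 -c "
from cell import workorder
print(workorder.sign_off())"
```

```text
the job is handed in; nothing more can be done
None
```

All four holders are in the rack in reverse order and the job is handed in, at about 33 s of the 99 s allowed. As seen from the robot, the rack now reads box, shaker, salt pot, tin from left to right; the tray read tin, salt pot, shaker, box.

**Last checks (top and scene cameras):**
- **Position:** every holder is within 3 mm of its well centre, both along and across the row.
- **Height:** the tops stand at their expected heights to within 4 mm, the same as they read on the tray.
- **Upright:** they look upright in both views; I did not measure tilt after placing.
- **Matchbox:** its position matches the start to 0.1 mm.
- **Arm:** it is clear of everything, with the wrist force near zero.

**What disagreed or went wrong:**
- **Fingertip height:** the fingertips were about 17 mm behind the reported TCP, not 22 mm ahead as stated. The first three holders were therefore gripped near their tops, though they were carried and set down cleanly.
- **First try at the tin:** because of that, one finger closed onto the tin's top, pressed with about 15 N and tilted it about 5°. I backed off, saw it settle level and unmoved, measured the true tip height, and gripped it 40 mm lower.
- **Cameras:** the top and scene cameras disagree by 2–4 mm. I averaged them; that is small against the 16 mm tolerance.

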